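Fit out a small garage distribution cabinet and shut its latch

TASK

Finish the small grey wall cabinet that lies on its back with its door open: set every circuit breaker that is on the table onto the mounting rail inside, toggle side up and fully down on the rail between its two end stops. Then lay the slotted white cover over the breakers and press it down until all four sprung catches have snapped over its edges, and last swing the door shut and push it until its latch snaps in. Leave the other things on the table where they lie.

Things in the scene. Friction and masses are not known exactly. Their poses are not given: they have to be found in the camera images.
- cabinet: Grey steel cabinet, fixed, lying on its back, open side up, 200 (x) x 236 (y) x 114 mm high, walls 4 mm. Origin: centre of its underside, z up, x away from the robot within 0.15 rad. A rail 35 mm wide, 7.5 mm thick runs along y in the middle, its top 34 mm up; end stops on it leave y -84 to +84 mm free. Corner ledges carry the cover 82 mm up. The door hinges on the -y (right-hand) wall.
- door (a joint): Angle of the door: 0 shut, 1.57 upright; starts open at 1.9 to 2.1, leaning outward to the right. Leaf 240 mm from hinge to free edge, 206 mm wide, 4 mm thick, with a 12 mm skirt on its inner side; 0.55 kg. The hinge is stiff (0.85 Nm of friction): the door stays where it is left. Push its outer face: about 4 N at the free edge near upright, 8 to 15 N there to ride over the latch.
- door_hinge (a point): Middle of the door's hinge line: 118 mm to the -y side of the cabinet's origin and 114 mm above it. Its axes turn with the door: x along the hinge, y from the hinge to the free edge, z out of the door's outer face (up when shut).
- door_push (a point): Point on the door's outer face over the latch, 215 mm from the hinge line, 24 mm from the free edge, in the middle of the door's width; axes as door_hinge. Door shut: 118 mm above the cabinet's underside.
- latch (a joint): Sprung tongue of the door's latch, inside at the middle of the free edge: 0 fully out, 0.0075 m fully pushed in. Over the door's last 0.09 rad its slope rides over the strike, a lip inside the cabinet's +y wall, and is pushed in about 6 mm; at about 0.005 rad it snaps out again under the lip.
- cover: White plate 184 (x) x 220 (y) x 4 mm, 0.22 kg; a rim 61 (x) x 182 (y) mm outside, 3 mm thick, 15 mm tall on the plate, surrounds its middle slot 55 x 176 mm; a notch 55 x 12 mm in each y end. Origin: centre of the plate's underside, z up. Grip across the rim's 61 mm. Play in the cabinet 4 mm a side; either way round fits. It first rests on the catches about 15 mm too high.
- edge_1 (a point): Point on the cover's underside at its edge, -92 mm in x and -75 mm in y from the cover's origin, at one of the four catches when the cover is in. A good place to press is on the plate's top 28 mm inward (-64, -75). Fully home it is 82 mm above the cabinet's underside.
- edge_2 (a point): Point on the cover's underside at its edge, -92 mm in x and +75 mm in y from the cover's origin, at one of the four catches when the cover is in. A good place to press is on the plate's top 28 mm inward (-64, +75). Fully home it is 82 mm above the cabinet's underside.
- edge_3 (a point): Point on the cover's underside at its edge, +92 mm in x and -75 mm in y from the cover's origin, at one of the four catches when the cover is in. A good place to press is on the plate's top 28 mm inward (+64, -75). Fully home it is 82 mm above the cabinet's underside.
- edge_4 (a point): Point on the cover's underside at its edge, +92 mm in x and +75 mm in y from the cover's origin, at one of the four catches when the cover is in. A good place to press is on the plate's top 28 mm inward (+64, +75). Fully home it is 82 mm above the cabinet's underside.
- catch_1 (a joint): Sprung catch in the cabinet wall at -96 mm in the cabinet's x, -75 mm in its y (near right from the robot): 0 is out (10.5 mm proud of the wall), up to 0.0115 m pushed back. Flat hook 87.5 mm, top of the slope 104 mm above the cabinet's underside. The cover's edge needs about 6 to 15 N to pass it.
- catch_2 (a joint): Sprung catch in the cabinet wall at -96 mm in the cabinet's x, +75 mm in its y (near left from the robot): 0 is out (10.5 mm proud of the wall), up to 0.0115 m pushed back. Flat hook 87.5 mm, top of the slope 104 mm above the cabinet's underside. The cover's edge needs about 6 to 15 N to pass it.
- catch_3 (a joint): Sprung catch in the cabinet wall at +96 mm in the cabinet's x, -75 mm in its y (far right from the robot): 0 is out (10.5 mm proud of the wall), up to 0.0115 m pushed back. Flat hook 87.5 mm, top of the slope 104 mm above the cabinet's underside. The cover's edge needs about 6 to 15 N to pass it.
- catch_4 (a joint): Sprung catch in the cabinet wall at +96 mm in the cabinet's x, +75 mm in its y (far left from the robot): 0 is out (10.5 mm proud of the wall), up to 0.0115 m pushed back. Flat hook 87.5 mm, top of the slope 104 mm above the cabinet's underside. The cover's edge needs about 6 to 15 N to pass it.
- breaker_1: Grey two-pole circuit breaker, 88 (x) x 34 (y) x 70 mm high plus an 8 mm toggle, 0.2 kg, upright on two feet; may be absent (None). Origin: centre underneath, z up. Its nose, 50 to 70 mm up, is 45 (x) x 34 (y) mm: grip it across the 45 mm. A groove under it along y, 38 mm wide, 6.5 mm deep, fits over the rail, either way round; then its origin is 28 mm above the cabinet's underside.
- breaker_2: Grey two-pole circuit breaker, 88 (x) x 34 (y) x 70 mm high plus an 8 mm toggle, 0.2 kg, upright on two feet; may be absent (None). Origin: centre underneath, z up. Its nose, 50 to 70 mm up, is 45 (x) x 34 (y) mm: grip it across the 45 mm. A groove under it along y, 38 mm wide, 6.5 mm deep, fits over the rail, either way round; then its origin is 28 mm above the cabinet's underside.
- breaker_3: Grey two-pole circuit breaker, 88 (x) x 34 (y) x 70 mm high plus an 8 mm toggle, 0.2 kg, upright on two feet; may be absent (None). Origin: centre underneath, z up. Its nose, 50 to 70 mm up, is 45 (x) x 34 (y) mm: grip it across the 45 mm. A groove under it along y, 38 mm wide, 6.5 mm deep, fits over the rail, either way round; then its origin is 28 mm above the cabinet's underside.
- breaker_4: Grey two-pole circuit breaker, 88 (x) x 34 (y) x 70 mm high plus an 8 mm toggle, 0.2 kg, upright on two feet; may be absent (None). Origin: centre underneath, z up. Its nose, 50 to 70 mm up, is 45 (x) x 34 (y) mm: grip it across the 45 mm. A groove under it along y, 38 mm wide, 6.5 mm deep, fits over the rail, either way round; then its origin is 28 mm above the cabinet's underside.
- tape: Yellow tape measure, 76 by 36 by 66 mm, a bystander lying on the table; origin: centre of its underside.
- device_box: Grey steel switch box, 96 by 51 by 45 mm, a bystander lying on the table; origin: centre of its underside.
- pliers: Blue-handled pliers, 174 by 53 by 14 mm, a bystander lying on the table; origin: centre of its underside.
There are look-alikes about, which are no part of the job. Leave any green or orange look-alike of the breaker_2 alone.

How it is judged:
On the way, in this order (a step that is already met when the one before it is completed fails the run):
1. every breaker sits fully down on the rail, between the end stops (z of breaker_1 in the frame of cabinet between 0.025 and 0.03 m and x of breaker_1 in the frame of cabinet between -0.006 and 0.006 m and y of breaker_1 in the frame of cabinet between -0.07 and 0.07 m and angle between each of breaker_1, breaker_2, breaker_3, breaker_4's own z axis and vertical below 0.06 rad and angle between the x axis of each of breaker_1, breaker_2, breaker_3, breaker_4 and the x axis of cabinet, either way round below 0.12 rad and z of breaker_2 in the frame of cabinet between 0.025 and 0.03 m and x of breaker_2 in the frame of cabinet between -0.006 and 0.006 m and y of breaker_2 in the frame of cabinet between -0.07 and 0.07 m and z of breaker_3 in the frame of cabinet between 0.025 and 0.03 m and x of breaker_3 in the frame of cabinet between -0.006 and 0.006 m and y of breaker_3 in the frame of cabinet between -0.07 and 0.07 m and z of breaker_4 in the frame of cabinet between 0.025 and 0.03 m and x of breaker_4 in the frame of cabinet between -0.006 and 0.006 m and y of breaker_4 in the frame of cabinet between -0.07 and 0.07 m), for 0.3 s.
2. the cover is fully down and all four catches have sprung out over its edges (all of step 1 and z of each of edge_1, edge_2, edge_3, edge_4 in the frame of cabinet below 0.085 m and value of joint each of catch_1, catch_2, catch_3, catch_4 below 0.002 m and z of cover in the frame of cabinet above 0.079 m and horizontal distance between cover and cabinet below 0.012 m), for 0.3 s.
3. the door is shut and its tongue has snapped in under the strike (value of joint door below 0.02 rad and value of joint latch below 0.002 m), for 0.3 s.
At the end, for the whole second after the job is handed in: Every breaker present is upright and square on the rail (within 6 mm across, 70 mm along, height within 2 mm); the cover's four edge points are under 85 mm above the cabinet's underside, all catches out within 2 mm; the door is within 0.02 rad of shut, its tongue out within 2 mm (all of step 2 and all of step 3 and linear speed of cover below 0.02 m/s); the robot touches nothing.
It fails at once if a bystander (tape measure, switch box, pliers) is moved by more than 40 mm (distance of any of tape, device_box, pliers from where it was at the start of the episode above 0.04 m).
Of breaker_1, breaker_2, breaker_3, breaker_4 only 2 to 4 are there at a start; the rules pass over those that are not, and their reading is None.
At some moment in a run one of breaker_1, breaker_2, breaker_3, breaker_4, cover may be knocked a few centimetres aside while the robot is not near it.
It also fails if it takes over 210 s, if anything falls off the work surface, if the arm or the gripper's body presses on something with over 40 N, if the wrist force passes 120 N, or if a joint passes its speed limit or range.

ROBOT

A 7-joint arm with a two-finger parallel gripper is mounted at the origin on a cart in front of the work surface, level with it; the furniture and walls round the work are solid. World frame = base frame: x ahead of the robot, y to its left, z up, the work surface at z = 0. Lengths are in m, angles in rad, forces in N, time in s.
With the tool pointing down it reaches from about 0.425 to 0.875 m from the base axis. Payload 4.7 kg.
Tool frame: the origin (TCP) lies between the finger pads; the fingertips stand 25 mm ahead of it and the grasp point (between the pads) lies 6 mm ahead of it; z points along the fingers, y is the line along which they close (so a half turn about z gives the same grasp; the last joint's range is limited). The gripper opens to 85 mm and grips with 20 to 120 N. Pads are 22 mm wide; open, the fingers measure 114 mm over their backs; the gripper's body (76 mm by 85 mm) begins 54 mm behind the grasp point. The pads swing forward as they close: fully open they stand 13 mm farther back than shut.
Start: joints at [1.348, 0.321, -0.07, 1.45, 0.023, 1.371, -0.057], TCP at [0.152, -0.632, 0.256] pointing down, gripper open.
Joint ranges: [-2.86, 2.86], [-0.3, 2.09], [-1.38, 1.24], [0.06, 2.45], [-1.56, 4.7], [0.09, 2.05], [-2.69, 2.69]. Speed limits (rad/s): [2.57, 2.57, 3.14, 3.14, 3.14, 3.14, 3.14].

INTERFACE

Orientations are given as [roll, pitch, yaw] about the fixed x, y, z axes, in that order (R = Rz(yaw) Ry(pitch) Rx(roll)).
In Python, from rig import bot gives the robot as it stands.
- The arm moves only by the tool step_arm, never from a script. Its argument "motion" is a list that holds one entry, the list of rows, each a list of 7 numbers: the shift along the tool's x, y, z each as a share of 15 cm, from -1 to 1, then the turn, a rotation vector about the tool's x, y, z each as a share of 1.5 rad, from -1 to 1, then the gripper's target within -1 to 1 (shut at 1, half-way at 0, fully open at -1). A call has 1 to 5 rows; each row shifts and turns the commanded pose from where the row before left it, along the tool's axes as they then stand; what a row does not reach is not made up. A row lasts 1/12 s, in which the tool goes at most 41.7 mm and 7.16 degrees, less where a joint would pass 70% of its speed; a pose out of reach is approached as far as the arm can. A call with a number of a shift or a turn outside -1 to 1 is refused whole. A call with a gripper value outside its range is refused whole. The fingers move at their own pace and stop on an object; "force" is the grip in N (left out, the last holds). Time passes only in rows, so rows that do not move let the fingers close. It gives the time, the measured TCP pose, the force, the opening and the grip force at its end, in the units of the state.
- bot.observe(): the state, without advancing time (a new reading comes with each control period).
- bot.read_camera(name): name is "scene" or "top" or "wrist"; returns a dict with "color" (400x640x3 uint8, red, green, blue), "z_map" (400x640 float32, m along the optical axis (not along the pixel's ray), 0 where there is no reading), "K" (3x3 intrinsics, pixels), "extrinsics" (4x4, takes a point from world to camera coordinates). Camera axes: x right, y down, z forward; pixel columns grow to the right and rows downward; lengths in m; the calibration is good to about 2 mm. A picture is of the moment at which its call begins.
- bot.sign_off(): hands the job in; it is judged then, once.
Trained networks look in the newest picture that a camera, given by its name, has taken for a name from the list of things; names that differ only in an ending like _2 or _b are one class to them, and where a whole thing is asked for, a point or a joint stands for the part that bears it (a point fixed in the world has none). Each returns a list of dicts, best first, with "conf" (0 to 1); they miss things now and then, are a little off and sometimes report something else, mostly with a low value. They report only what shows in the picture. A call takes as long as a camera call. They do not tell look-alikes from the thing itself.
- bot.cut_out(camera, name): "mask" (400x640 bool, what is visible of it).
- bot.spot_point(camera, name): "position" ([x, y, z] in m, in world coordinates, good to about 4 mm: a listed point, or the origin of a listed thing).
The state is a dict: "t": time; "joints": joint angles; "dq": joint speeds; "effort": joint torques, N m; "tool_pos": TCP position; "orientation": TCP orientation; "force": force on the tool from outside, world axes, zero at the start; "moment": the same for the moment, N m; "width": finger opening in m; "grasp_force": force on a finger pad.
Only numpy, scipy, OpenCV 4.12 (cv2) and the standard library are available. Lean on these libraries where they do the work, as an engineer would, in place of code of your own. Each camera call takes 0.05 s, during which the arm holds its last target. There are 200 camera calls.

## Working session

There is one attempt and no reset: what is moved stays moved. The work goes in short steps, Python scripts to look and compute and a tool call to move; the robot and the scene stay as the last step left them, time stands still between calls to the robot, and variables do not carry over. Pictures are saved under pics/ and viewed, at most 14 in all, crops included, and the job is handed in when it is done.

Besides the shell and the picture viewer there is one more tool, called after "Request:" by a JSON object that holds its "fn" and its "kwargs", one argument or row to a line. step_arm: Moves the arm, as the interface text tells. Shift numbers are shares of 15 cm and turn numbers shares of 1.5 rad, none past 1 either way. Its arguments: {"type":"object","properties":{"motion":{"type":"array","items":{"type":"array","items":{"type":"array","items":{"type":"number"}}}},"force":{"type":"number"}},"required":["motion"]}

```bash
ls; mkdir -p pics; cat > h.py <<'E'
import numpy as np, cv2
from rig import bot
from scipy.spatial.transform import Rotation as R
def save(n,f,crop=None,s=1):
    c=bot.read_camera(n); im=c["color"][:,:,::-1]
    if crop: im=im[crop[1]:crop[3],crop[0]:crop[2]]
    cv2.imwrite("pics/"+f,cv2.resize(im,None,fx=s,fy=s)); return c
def cloud(c):
    z=c["z_map"]; v,u=np.mgrid[:400,:640]; K=c["K"]
    p=np.stack([(u-K[0,2])/K[0,0]*z,(v-K[1,2])/K[1,1]*z,z],-1)
    T=np.linalg.inv(c["extrinsics"]); w=p@T[:3,:3].T+T[:3,3]; w[z==0]=np.nan
    return w
def st():
    s=bot.observe(); print({k:np.round(s[k],4).tolist() for k in ("t","tool_pos","orientation","force","width","grasp_force","joints")})
    return s
E
python3 - <<'E'
from h import *
st()
for n in("scene","top"):
    c=save(n,n+"0.png")
    print(n,c["K"][0,0],np.round(np.linalg.inv(c["extrinsics"])[:3,3],3))
    for t in("cabinet","door_hinge","door_push","cover","breaker_1","tape","device_box","pliers"):
        print(t,[(np.round(d["position"],3).tolist(),round(d["conf"],2)) for d in bot.spot_point(n,t)])
E
```

```text
pics
{'t': 0.0, 'tool_pos': [0.1523, -0.6314, 0.2552], 'orientation': [-3.1397, 0.0001, 0.2368], 'force': [0.1607, -0.6019, 0.475], 'width': 0.0854, 'grasp_force': 0.0, 'joints': [1.3481, 0.3218, -0.0701, 1.4517, 0.0226, 1.3708, -0.0569]}
scene 511.5131912084825 [-0.467 -0.447  0.913]
cabinet [([0.538, -0.116, 0.003], 0.61)]
door_hinge [([0.553, -0.232, 0.116], 0.93), ([0.53, 0.129, -0.002], 0.33)]
door_push [([0.562, -0.317, 0.312], 0.72)]
cover [([0.616, 0.203, 0.0], 0.82)]
breaker_1 [([0.431, 0.086, 0.005], 0.93), ([0.438, 0.186, -0.002], 0.57), ([0.484, -0.393, -0.002], 0.2)]
tape [([0.434, 0.418, -0.002], 0.52)]
device_box [([0.545, 0.425, 0.001], 0.55)]
pliers [([0.486, -0.393, -0.002], 0.56)]
top 425.6398025398678 [0.442 0.029 1.413]
cabinet [([0.542, -0.109, -0.001], 0.69), ([0.528, 0.126, -0.003], 0.4)]
door_hinge [([0.551, -0.229, 0.118], 0.68)]
door_push [([0.563, -0.318, 0.309], 0.9)]
cover [([0.616, 0.206, -0.0], 0.66)]
breaker_1 [([0.326, 0.273, -0.003], 0.84), ([0.424, 0.351, -0.0], 0.76), ([0.434, 0.092, 0.001], 0.6), ([0.432, 0.186, 0.0], 0.51), ([0.437, 0.421, 0.001], 0.27)]
tape [([0.435, 0.418, 0.001], 0.76)]
device_box [([0.543, 0.428, 0.005], 0.8), ([0.529, 0.129, -0.0], 0.48)]
pliers [([0.709, 0.284, -0.0], 0.21)]
```

View pics/top0.png

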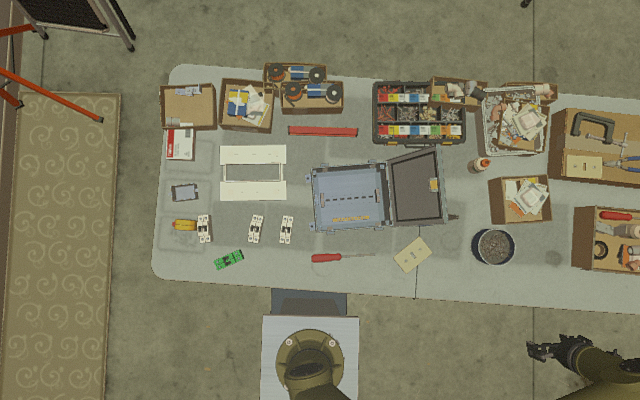

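View pics/scene0.png

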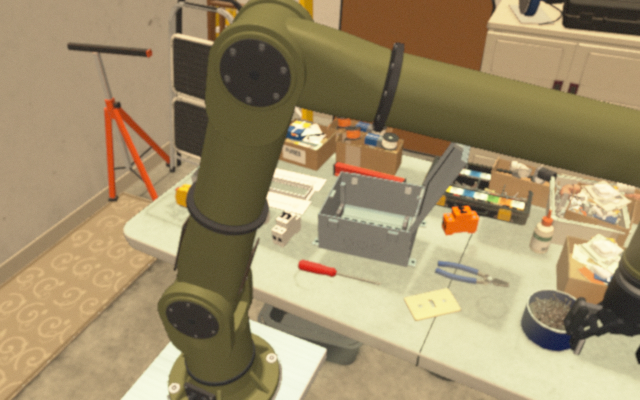

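Candidates in the top view:
- White/grey breakers on the table at about (256,229), (287,229) and (204,229). The last one stands beside the yellow tape at (183,225).
- The green look-alike is at (229,260). The orange one is behind the door, at about (460,220) in the scene view. I'll leave both alone.

The cover is at (253,172), the cabinet at (350,195), and the pliers at scene (470,272).

First I'll lift the arm and turn the tool to yaw 90°.

Request:
{"fn": "step_arm", "kwargs": {
  "motion": [
    [[0, 0, -0.25, 0, 0, -0.08, -1], [0, 0, -0.25, 0, 0, -0.08, -1], [0, 0, -0.25, 0, 0, -0.08, -1], [0, 0, -0.25, 0, 0, -0.08, -1], [0, 0, -0.1, 0, 0, -0.08, -1]]
  ]
}}

```text
t: 1.32
tool_pos: [0.1527, -0.6326, 0.4279]
orientation: [3.134, 0.005, 0.843]
force: [-0.2, -0.2, 0.3]
width: 0.0854
grasp_force: 0.0
```

Request:
{"fn": "step_arm", "kwargs": {
  "motion": [
    [[0, 0, 0, 0, 0, -0.08, -1], [0, 0, 0, 0, 0, -0.08, -1], [0, 0, 0, 0, 0, -0.08, -1], [0, 0, 0, 0, 0, -0.08, -1], [0, 0, 0, 0, 0, -0.08, -1]]
  ]
}}

```text
t: 1.73
tool_pos: [0.1524, -0.6319, 0.4214]
orientation: [3.142, 0.0, 1.443]
force: [-0.2, 0.1, 0.1]
width: 0.0852
grasp_force: 0.0
```

Request:
{"fn": "step_arm", "kwargs": {
  "motion": [
    [[0.18, 0.165, 0, 0, 0, -0.08, -1], [0.18, 0.165, 0, 0, 0, -0.01, -1], [0.18, 0.165, 0, 0, 0, 0, -1], [0.18, 0.165, 0, 0, 0, 0, -1], [0.18, 0.165, 0, 0, 0, 0, -1]]
  ]
}}

```text
t: 2.15
tool_pos: [0.2808, -0.4992, 0.4215]
orientation: [3.141, 0.0, 1.572]
force: [1.1, -0.6, -0.6]
width: 0.0854
grasp_force: 0.0
```

```bash
python3 - <<'E'
from h import *
s=st()
c=save("top","top1.png",(160,130,460,290),2.6)
w=cloud(c); np.save("w.npy",w)
z=w[...,2]
def rect(m,lab):
    n,l,stt,ce=cv2.connectedComponentsWithStats(m.astype(np.uint8))
    for i in range(1,n):
        if stt[i,4]<25: continue
        p=w[l==i][:,:2].astype(np.float32)
        print(lab,ce[i].round(),stt[i,4],[np.round(x,3) for x in cv2.minAreaRect(p*1000)],np.round(np.nanmedian(w[l==i][:,2]),3))
reg=(w[...,0]>.25)&(w[...,0]<.75)&(w[...,1]>-.5)&(w[...,1]<.5)
rect(reg&(z>.03)&(z<.1),"mid"); rect(reg&(z>.1)&(z<.125),"rim"); rect(reg&(z>.013)&(z<.025),"low")
c=save("wrist","w1.png"); T=np.linalg.inv(c["extrinsics"]); print("wrist cam",T.round(3),c["K"][0,0])
E
```

```text
{'t': 2.15, 'tool_pos': [0.2808, -0.4992, 0.4215], 'orientation': [3.1415, 0.0005, 1.5715], 'force': [1.1085, -0.5528, -0.6], 'width': 0.0854, 'grasp_force': 0.0, 'joints': [1.2978, 0.1458, -0.3295, 1.3457, 0.0474, 1.6573, 0.9764]}
mid [179. 143.] 872 [array([699.873, 450.503]), array([99.694, 97.601]), np.float64(0.083)] 0.039
mid [418. 141.] 512 [array([ 736.345, -335.604]), array([ 28.455, 302.579]), np.float64(0.596)] 0.043
mid [367. 183.] 500 [array([ 540.924, -112.524]), array([192.743, 228.706]), np.float64(6.413)] 0.07
mid [182. 192.] 113 [array([543.803, 425.605]), array([50.395, 94.26 ]), np.float64(8.738)] 0.042
mid [349. 198.] 604 [array([ 539.976, -111.459]), array([ 43.666, 199.603]), np.float64(6.503)] 0.034
mid [196. 227.] 592 [array([423.331, 391.738]), array([ 87.736, 117.358]), np.float64(7.418)] 0.061
mid [255. 229.] 316 [array([433.063, 187.821]), array([33.984, 86.852]), np.float64(80.159)] 0.059
mid [286. 229.] 299 [array([433.384,  89.601]), array([33.885, 86.959]), np.float64(83.748)] 0.063
mid [228. 260.] 306 [array([330.859, 271.518]), array([33.706, 88.562]), np.float64(25.844)] 0.065
rim [360. 194.] 790 [array([ 541.04 , -115.074]), array([221.106, 244.204]), np.float64(6.521)] 0.113
low [414. 146.] 45 [array([ 719.715, -327.329]), array([74.081,  9.705]), np.float64(86.404)] 0.021
low [236. 175.] 71 [array([616.891, 238.206]), array([ 60.338, 118.837]), np.float64(1.676)] 0.019
low [253. 163.] 31 [array([647.106, 202.604]), array([ 3.334, 92.486]), np.float64(2.495)] 0.018
low [326. 257.] 169 [array([346.394, -47.714]), array([ 25.973, 108.671]), np.float64(7.583)] 0.021
wrist cam [[ 1.     0.013  0.008  0.288]
 [ 0.014 -0.965 -0.263 -0.426]
 [ 0.004  0.263 -0.965  0.541]
 [ 0.     0.     0.     1.   ]] 355.07960332980184
```

View pics/top1.png

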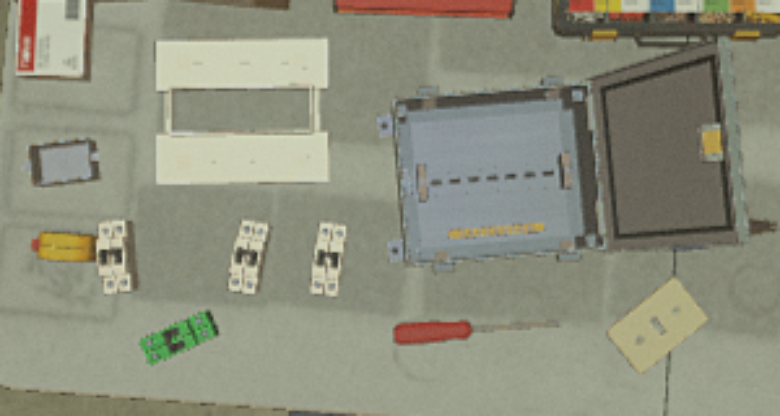

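The crop shows three real breakers at (113,257), (247,257) and (326,258). The green look-alike is at (178,337), and the rail has its end stops at (421,182) and (566,170). Next I'll look at the rail from above with the wrist camera.

Request:
{"fn": "step_arm", "kwargs": {
  "motion": [
    [[0.2, 0.16, 0, 0, 0, 0, -1], [0.2, 0.16, 0, 0, 0, 0, -1], [0.2, 0.16, 0, 0, 0, 0, -1], [0.2, 0.16, 0, 0, 0, 0, -1], [0.2, 0.16, 0, 0, 0, 0, -1]]
  ]
}}

```text
t: 2.67
tool_pos: [0.4003, -0.3494, 0.4216]
orientation: [3.141, 0.001, 1.571]
force: [0.6, -0.5, 0.3]
width: 0.0856
grasp_force: 0.0
```

Request:
{"fn": "step_arm", "kwargs": {
  "motion": [
    [[0.2, 0.12, 0, 0, 0, 0, -1], [0.2, 0.12, 0, 0, 0, 0, -1], [0.2, 0.12, 0, 0, 0, 0, -1], [0.2, 0.12, 0, 0, 0, 0, -1], [0.2, 0.12, 0, 0, 0, 0, -1]]
  ]
}}

```text
t: 3.08
tool_pos: [0.4901, -0.1994, 0.4216]
orientation: [3.141, 0.001, 1.571]
force: [0.1, 0.4, 0.0]
width: 0.0857
grasp_force: 0.0
```

Request:
{"fn": "step_arm", "kwargs": {
  "motion": [
    [[0.2, 0.12, 0, 0, 0, 0, -1], [0.2, 0.12, 0, 0, 0, 0, -1], [0.2, 0.1, 0, 0, 0, 0, -1], [0, 0, 0, 0, 0, 0, -1], [0, 0, 0, 0, 0, 0, -1]]
  ]
}}

```text
t: 3.5
tool_pos: [0.5411, -0.1082, 0.4214]
orientation: [3.141, -0.0, 1.577]
force: [-0.3, -1.0, 0.5]
width: 0.085
grasp_force: 0.0
```

```bash
cat >> h.py <<'E'
def loc(w,z0,z1,cx,cy,yaw):
    "points in the cabinet/thing frame"
    d=w[...,:2]-[cx,cy]; c,s=np.cos(yaw),np.sin(yaw)
    return np.stack([d[...,0]*c+d[...,1]*s,-d[...,0]*s+d[...,1]*c],-1)
E
python3 - <<'E'
from h import *
st()
c=save("wrist","w2.png"); w=cloud(c); z=w[...,2]; np.save("ww.npy",w)
q=loc(w,0,0,.540,-.112,.113)
m=(z>.027)&(z<.040)&(abs(q[...,0])<.035)&(abs(q[...,1])<.1)
print(m.sum(), np.nanmedian(z[m]))
r=cv2.minAreaRect((w[m][:,:2]*1000).astype(np.float32)); print(r)
# robust: x edges of rail per y-slice
for y in np.arange(-.07,.08,.02):
    k=m&(abs(q[...,1]-y)<.008); x=q[...,0][k]; print(round(y,2),k.sum(),np.percentile(x,[1,50,99]).round(4))
# rim outer edges
m=(z>.108)&(z<.118)&(abs(q[...,0])<.115)&(abs(q[...,1])<.13)
print(cv2.minAreaRect((w[m][:,:2]*1000).astype(np.float32)))
for n in("cabinet","door_hinge","door_push"): print(n,[(np.round(d["position"],3).tolist(),round(d["conf"],2)) for d in bot.spot_point("wrist",n)])
E
```

```text
{'t': 3.5, 'tool_pos': [0.5411, -0.1082, 0.4214], 'orientation': [3.1413, -0.0004, 1.5767], 'force': [-0.2529, -0.991, 0.4633], 'width': 0.085, 'grasp_force': 0.0, 'joints': [0.7925, 0.1329, -0.7215, 1.3844, 0.0875, 1.6566, 0.0889]}
3013 0.034359878471865835
((540.0911254882812, -105.04219818115234), (41.55408477783203, 184.78094482421875), 6.684694766998291)
-0.07 245 [-0.0164  0.0005  0.0177]
-0.05 255 [-0.0166  0.0006  0.0176]
-0.03 261 [-0.0164  0.0005  0.0177]
-0.01 270 [-0.0165  0.0004  0.0175]
0.01 280 [-0.0167  0.0006  0.0175]
0.03 284 [-0.0167  0.0007  0.0176]
0.05 296 [-0.0167  0.0003  0.0174]
0.07 308 [-0.0168  0.0004  0.0176]
((540.72021484375, -113.97108459472656), (219.95997619628906, 239.02938842773438), 6.586391925811768)
cabinet [([0.539, -0.113, -0.0], 0.63)]
door_hinge [([0.558, -0.23, 0.111], 0.61)]
door_push []
```

View pics/w2.png

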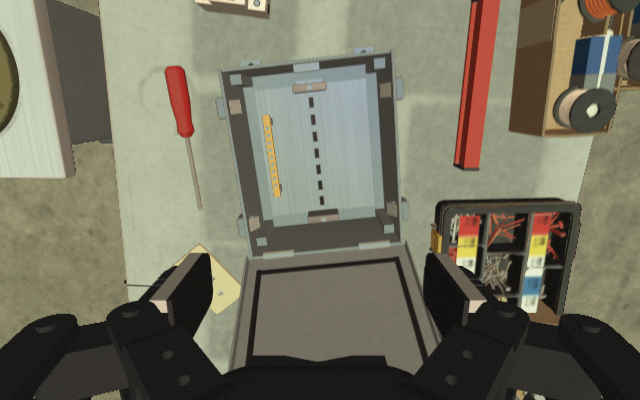

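The wrist view shows the rail running from (309,88) to (323,215) inside the cabinet. The cloud puts its centreline at (0.5405, -0.112) with yaw 0.113. Now I'll look over the breakers.

Request:
{"fn": "step_arm", "kwargs": {
  "motion": [
    [[0.24, -0.08, 0, 0, 0, 0, -1], [0.24, -0.08, 0, 0, 0, 0, -1], [0.24, -0.08, 0, 0, 0, 0, -1], [0.24, -0.08, 0, 0, 0, 0, -1], [0.24, -0.08, 0, 0, 0, 0, -1]]
  ]
}}

```text
t: 4.12
tool_pos: [0.4796, 0.0695, 0.4214]
orientation: [3.141, 0.001, 1.568]
force: [0.4, 0.2, 0.4]
width: 0.0856
grasp_force: 0.0
```

Request:
{"fn": "step_arm", "kwargs": {
  "motion": [
    [[0.24, -0.08, 0, 0, 0, 0, -1], [0.24, -0.08, 0, 0, 0, 0, -1], [0.24, -0.08, 0, 0, 0, 0, -1], [0.24, -0.08, 0, 0, 0, 0, -1], [0, 0, 0, 0, 0, 0, -1]]
  ]
}}

```text
t: 4.53
tool_pos: [0.4285, 0.221, 0.4221]
orientation: [3.14, -0.002, 1.582]
force: [0.5, 1.3, 0.7]
width: 0.0855
grasp_force: 0.0
```

```bash
python3 - <<'E'
from h import *
w=np.load("ww.npy"); z=w[...,2]; q=loc(w,0,0,.5405,-.112,.113)
m=(z>.038)&(z<.07)&(abs(q[...,0])<.02)&(abs(q[...,1])<.108)
print("stops",np.percentile(q[...,1][m&(q[...,1]>0)],[2,98]),np.percentile(q[...,1][m&(q[...,1]<0)],[2,98]))
s=st()
c=save("wrist","w3.png"); w=cloud(c); z=w[...,2]
for b in((.433,.09),(.433,.188),(.424,.351)):
    near=(np.hypot(w[...,0]-b[0],w[...,1]-b[1])<.06)
    for lo,hi in((.045,.056),(.062,.074)):
        m=near&(z>lo)&(z<hi)
        p=(w[m][:,:2]*1000).astype(np.float32)
        if len(p)>20:
            col=c["color"][m]; k=col.astype(int).ptp(1)<60 if hasattr(col,'ptp') else (np.ptp(col.astype(int),axis=1)<60)
            p=p[k]
            print(b,lo,len(p),[np.round(x,1) for x in cv2.minAreaRect(p)])
E
```

```text
stops [0.08341252 0.09322495] [-0.09369525 -0.08417381]
{'t': 4.5333, 'tool_pos': [0.4285, 0.221, 0.4221], 'orientation': [3.1403, -0.0019, 1.5825], 'force': [0.5169, 1.3499, 0.7487], 'width': 0.0855, 'grasp_force': 0.0, 'joints': [0.5627, -0.0689, -1.0172, 1.5284, -0.0599, 1.6473, -0.4464]}
(0.433, 0.09) 0.045 698 [array([433.3,  88.6]), array([34.4, 88.1]), np.float64(83.4)]
(0.433, 0.09) 0.062 654 [array([433.3,  88.7]), array([34. , 44.9]), np.float64(84.1)]
(0.433, 0.188) 0.045 749 [array([432.9, 186.8]), array([34.2, 87.8]), np.float64(80.6)]
(0.433, 0.188) 0.062 730 [array([433. , 186.8]), array([33.8, 44.8]), np.float64(80.6)]
(0.424, 0.351) 0.045 943 [array([426.4, 364.7]), array([88. , 63.9]), np.float64(7.9)]
(0.424, 0.351) 0.062 946 [array([426.1, 367.3]), array([44.9, 69. ]), np.float64(7.7)]
```

View pics/w3.png

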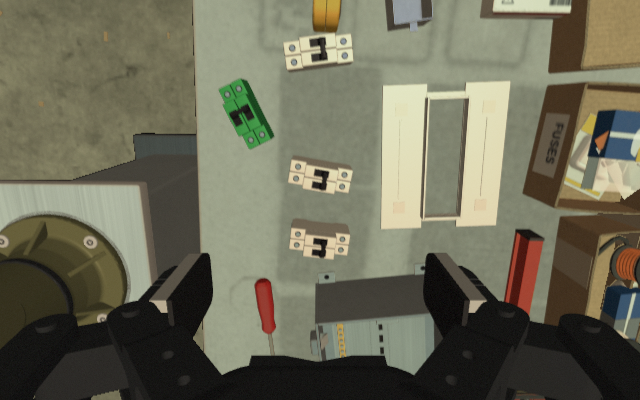

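The breakers are at wrist pixels (320,243), (320,177) and (318,50), the last one touching the tape. The green one is at (246,113). I'll go for breaker A at (0.4333, 0.0887), yaw -6.2°.

Request:
{"fn": "step_arm", "kwargs": {
  "motion": [
    [[-0.21, 0, 0.2, 0, 0, 0, -1], [-0.21, 0, 0.2, 0, 0, 0, -1], [-0.21, 0, 0.2, 0, 0, 0, -1], [-0.21, 0, 0.2, 0, 0, 0, -1], [0, 0, 0.2, 0, 0, 0.072, -1]]
  ]
}}

```text
t: 5.0
tool_pos: [0.4329, 0.0833, 0.275]
orientation: [3.141, 0.004, 1.451]
force: [-0.0, -0.4, -0.7]
width: 0.0854
grasp_force: 0.0
```

Request:
{"fn": "step_arm", "kwargs": {
  "motion": [
    [[0, 0, 0.2, 0, 0, 0, -1], [0, 0, 0.2, 0, 0, 0, -1], [0, 0, 0.2, 0, 0, 0, -1], [0, 0, 0, 0, 0, 0, -1], [0, 0, 0, 0, 0, 0, -1]]
  ]
}}

```text
t: 5.42
tool_pos: [0.4317, 0.091, 0.1858]
orientation: [-3.139, 0.0, 1.461]
force: [0.3, -0.3, 0.7]
width: 0.0852
grasp_force: 0.0
```

```bash
cat >> h.py <<'E'
def rel(x,y,z=None,yaw=None,p=None):
    "shares from the measured pose to a target (tool pointing down)"
    s=st(); p=np.array(s["tool_pos"]); y0=s["orientation"][2]
    M=R.from_euler("xyz",[np.pi,0,y0]).as_matrix()
    d=M.T@(np.array([x,y,p[2] if z is None else z])-p)/.15
    print("shift",d.round(3),"turnz",None if yaw is None else round(-(yaw-y0)/1.5,3))
E
python3 - <<'E'
from h import *
rel(.4333,.0887,.076,np.deg2rad(83.8))
E
```

```text
{'t': 5.4167, 'tool_pos': [0.4317, 0.091, 0.1858], 'orientation': [-3.1386, 0.0001, 1.4612], 'force': [0.2907, -0.2602, 0.6877], 'width': 0.0852, 'grasp_force': 0.0, 'joints': [0.6661, -0.0673, -0.8893, 2.0059, -0.0575, 1.1816, -0.3097]}
shift [-0.014  0.012  0.732] turnz -0.001
```

Request:
{"fn": "step_arm", "kwargs": {
  "motion": [
    [[-0.014, 0.012, 0.2, 0, 0, 0, -1], [0, 0, 0.2, 0, 0, 0, -1], [0, 0, 0.2, 0, 0, 0, -1], [0, 0, 0.13, 0, 0, 0, -1], [0, 0, 0, 0, 0, 0, -1]]
  ]
}}

```text
t: 5.83
tool_pos: [0.433, 0.0892, 0.0755]
orientation: [-3.138, 0.0, 1.462]
force: [-0.6, 0.3, 0.5]
width: 0.0855
grasp_force: 0.0
```

Request:
{"fn": "step_arm", "kwargs": {
  "motion": [
    [[0, 0, 0, 0, 0, 0, 1], [0, 0, 0, 0, 0, 0, 1], [0, 0, 0, 0, 0, 0, 1], [0, 0, 0, 0, 0, 0, 1], [0, 0, 0, 0, 0, 0, 1]]
  ],
  "force": 45
}}

```text
t: 6.25
tool_pos: [0.4353, 0.0904, 0.079]
orientation: [3.139, 0.001, 1.463]
force: [-1.8, -0.7, 7.8]
width: 0.044
grasp_force: 46.3
```

Request:
{"fn": "step_arm", "kwargs": {
  "motion": [
    [[0, 0, 0, 0, 0, 0, 1], [0, 0, 0, 0, 0, 0, 1], [0, 0, 0, 0, 0, 0, 1]]
  ]
}}

```text
t: 6.5
tool_pos: [0.4353, 0.0904, 0.079]
orientation: [3.139, 0.001, 1.463]
force: [-2.3, -0.0, 7.4]
width: 0.0437
grasp_force: 46.3
```

```bash
python3 - <<'E'
from h import *
rel(.4333,.0887,.076,np.deg2rad(83.8))
E
```

```text
{'t': 6.5, 'tool_pos': [0.4353, 0.0904, 0.079], 'orientation': [3.1385, 0.0009, 1.4633], 'force': [-2.3136, -0.0262, 7.4188], 'width': 0.0437, 'grasp_force': 46.2843, 'joints': [0.6187, 0.1329, -0.9148, 2.1134, 0.1321, 0.9485, -0.4762]}
shift [-0.013 -0.012  0.02 ] turnz 0.001
```

Request:
{"fn": "step_arm", "kwargs": {
  "motion": [
    [[0, 0, -0.2, 0, 0, 0, 1], [0, 0, -0.2, 0, 0, 0, 1], [0, 0, -0.2, 0, 0, 0, 1], [0, 0, -0.2, 0, 0, -0.073, 1], [0, 0, -0.2, 0, 0, -0.074, 1]]
  ]
}}

```text
t: 6.92
tool_pos: [0.4337, 0.0907, 0.2292]
orientation: [3.14, 0.001, 1.69]
force: [0.8, -1.2, -2.6]
width: 0.0439
grasp_force: 48.6
```

Request:
{"fn": "step_arm", "kwargs": {
  "motion": [
    [[-0.2, 0.068, 0, 0, 0, 0, 1], [-0.2, 0.068, 0, 0, 0, 0, 1], [-0.2, 0.068, 0, 0, 0, 0, 1], [-0.2, 0.068, 0, 0, 0, 0, 1], [-0.2, 0.068, 0, 0, 0, 0, 1]]
  ]
}}

```text
t: 7.33
tool_pos: [0.502, -0.0543, 0.2279]
orientation: [3.14, 0.002, 1.684]
force: [-0.3, 1.4, -2.3]
width: 0.044
grasp_force: 48.6
```

Request:
{"fn": "step_arm", "kwargs": {
  "motion": [
    [[-0.2, 0.068, 0, 0, 0, 0, 1], [-0.2, 0.068, 0, 0, 0, 0, 1], [-0.2, 0.068, 0, 0, 0, 0, 1], [0, 0, 0, 0, 0, 0, 1], [0, 0, 0, 0, 0, 0, 1]]
  ]
}}

```text
t: 7.75
tool_pos: [0.5422, -0.1412, 0.2271]
orientation: [3.141, -0.0, 1.68]
force: [0.6, 0.4, -3.0]
width: 0.0433
grasp_force: 48.6
```

```bash
python3 - <<'E'
from h import *
rel(.5439,-.1418,.13,1.6838)
c=save("wrist","w4.png"); w=cloud(c); z=w[...,2]
q=loc(w,0,0,.5405,-.112,.113)
p=bot.observe()["tool_pos"]
near=np.hypot(w[...,0]-p[0],w[...,1]-p[1])<.06
for lo,hi in((.195,.212),(.214,.24)):
    m=near&(z>lo)&(z<hi); print(lo,m.sum(),cv2.minAreaRect((q[m]*1000).astype(np.float32)) if m.sum()>20 else "")
m=(z>.027)&(z<.040)&(abs(q[...,0])<.03)&(q[...,1]>-.1)&(q[...,1]<.07)
for y in np.arange(-.08,.07,.02):
    k=m&(abs(q[...,1]-y)<.008); x=q[...,0][k]
    if k.sum()>20: print(round(y,2),k.sum(),np.percentile(x,[1,50,99]).round(4))
E
```

```text
{'t': 7.75, 'tool_pos': [0.5422, -0.1412, 0.2271], 'orientation': [3.1414, -0.0004, 1.6801], 'force': [0.5809, 0.3864, -3.0392], 'width': 0.0433, 'grasp_force': 48.5696, 'joints': [0.8298, 0.2075, -0.7018, 1.6982, 0.1385, 1.2865, 0.209]}
shift [-0.005  0.011  0.647] turnz -0.002
0.195 4126 ((-0.6818199157714844, -24.88351821899414), (22.693313598632812, 88.01714324951172), 89.55261993408203)
0.214 11924 ((-0.5332183837890625, -31.287073135375977), (34.3588752746582, 71.32782745361328), 89.44861602783203)
-0.04 656 [-0.0169 -0.0002  0.0169]
-0.02 710 [-0.017   0.0007  0.0176]
0.0 732 [-0.0167  0.0007  0.0173]
0.02 776 [-0.0173 -0.0001  0.0171]
0.04 817 [-0.0169 -0.      0.0168]
0.06 858 [-0.0173  0.      0.0174]
```

View pics/w4.png

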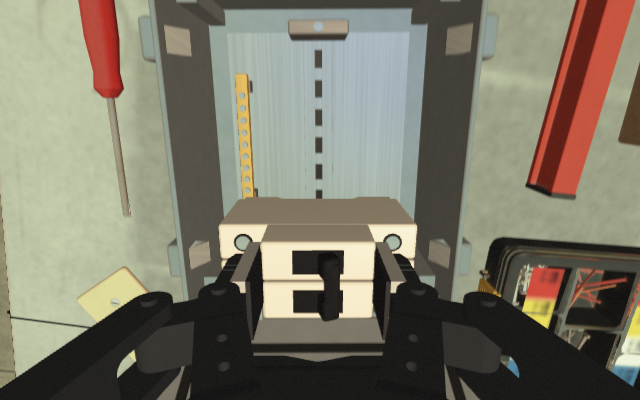

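The held breaker at (318,250) lines up with the rail slots at x≈318. It sits within 1 mm of the rail centre, so I'll lower it.

Request:
{"fn": "step_arm", "kwargs": {
  "motion": [
    [[0, 0.005, 0.15, 0, 0, 0, 1], [0, 0, 0.15, 0, 0, 0, 1], [0, 0, 0.15, 0, 0, 0, 1], [0, 0, 0.15, 0, 0, 0, 1], [0, 0, 0, 0, 0, 0, 1]]
  ]
}}

```text
t: 8.22
tool_pos: [0.5395, -0.1366, 0.1332]
orientation: [-3.135, -0.003, 1.687]
force: [-1.7, -0.4, -2.6]
width: 0.0439
grasp_force: 48.5
```

Request:
{"fn": "step_arm", "kwargs": {
  "motion": [
    [[0, 0, 0.05, 0, 0, 0, 1], [0, 0, 0.05, 0, 0, 0, 1], [0, 0, 0.05, 0, 0, 0, 1], [0, 0, 0.03, 0, 0, 0, 1], [0, 0, 0, 0, 0, 0, 1]]
  ]
}}

```text
t: 8.63
tool_pos: [0.5424, -0.1386, 0.1093]
orientation: [-3.141, -0.0, 1.684]
force: [-0.0, 0.4, -2.2]
width: 0.0437
grasp_force: 48.5
```

```bash
python3 - <<'E'
from h import *
rel(.5439,-.1418,.107,1.6838)
E
```

```text
{'t': 8.6333, 'tool_pos': [0.5424, -0.1386, 0.1093], 'orientation': [-3.1406, -0.0003, 1.6843], 'force': [-0.0382, 0.421, -2.1834], 'width': 0.0437, 'grasp_force': 48.5015, 'joints': [0.7889, 0.3253, -0.6785, 1.8264, 0.2306, 1.0708, 0.1379]}
shift [-0.023  0.007  0.015] turnz 0.0
```

Request:
{"fn": "step_arm", "kwargs": {
  "motion": [
    [[0, 0, 0.015, 0, 0, 0, 1], [0, 0, 0.015, 0, 0, 0, 1], [0, 0, 0.01, 0, 0, 0, 1], [0, 0, 0, 0, 0, 0, 1]]
  ]
}}

```text
t: 8.97
tool_pos: [0.5435, -0.1387, 0.107]
orientation: [3.141, 0.002, 1.684]
force: [-7.3, 1.2, 16.1]
width: 0.0438
grasp_force: 50.7
```

```bash
python3 - <<'E'
from h import *
rel(.5439,-.1418,.107,1.6838)
E
```

```text
{'t': 8.9667, 'tool_pos': [0.5435, -0.1387, 0.107], 'orientation': [3.1414, 0.0018, 1.6842], 'force': [-7.2579, 1.2065, 16.1152], 'width': 0.0438, 'grasp_force': 50.6747, 'joints': [0.7864, 0.3292, -0.6776, 1.8271, 0.2356, 1.0658, 0.1335]}
shift [-0.021  0.     0.   ] turnz 0.0
```

Request:
{"fn": "step_arm", "kwargs": {
  "motion": [
    [[0, 0, 0, 0, 0, 0, -1], [0, 0, 0, 0, 0, 0, -1], [0, 0, 0, 0, 0, 0, -1], [0, 0, 0, 0, 0, 0, -1], [0, 0, -0.02, 0, 0, 0, -1]]
  ]
}}

```text
t: 9.38
tool_pos: [0.5424, -0.1386, 0.1063]
orientation: [-3.141, -0.001, 1.684]
force: [-1.3, -0.0, -0.7]
width: 0.0852
grasp_force: 0.0
```

Request:
{"fn": "step_arm", "kwargs": {
  "motion": [
    [[0, 0, -0.15, 0, 0, 0, -1], [0, 0, -0.25, 0, 0, 0, -1], [0, 0, -0.25, 0, 0, 0, -1], [0, 0, -0.25, 0, 0, 0, -1], [0, 0, 0, 0, 0, 0, -1]]
  ]
}}

```text
t: 9.8
tool_pos: [0.5469, -0.1389, 0.25]
orientation: [3.13, 0.006, 1.684]
force: [1.8, 0.2, 1.3]
width: 0.0855
grasp_force: 0.0
```

Request:
{"fn": "step_arm", "kwargs": {
  "motion": [
    [[0.245, -0.054, 0, 0, 0, 0, -1], [0.245, -0.054, 0, 0, 0, 0, -1], [0.245, -0.054, 0, 0, 0, 0, -1], [0.245, -0.054, 0, 0, 0, 0, -1], [0.245, -0.054, 0, 0, 0, 0, -1]]
  ]
}}

```text
t: 10.22
tool_pos: [0.481, 0.0409, 0.2418]
orientation: [3.141, 0.001, 1.684]
force: [0.4, 0.2, -0.1]
width: 0.0851
grasp_force: 0.0
```

Request:
{"fn": "step_arm", "kwargs": {
  "motion": [
    [[0.245, -0.054, 0, 0, 0, 0, -1], [0.245, -0.054, 0, 0, 0, 0, -1], [0.245, -0.054, 0, 0, 0, 0, -1], [0.245, -0.054, 0, 0, 0, 0, -1], [0, 0, 0, 0, 0, 0.06, -1]]
  ]
}}

```text
t: 10.63
tool_pos: [0.4296, 0.1902, 0.2424]
orientation: [3.141, -0.002, 1.605]
force: [0.2, 0.5, -0.6]
width: 0.0856
grasp_force: 0.0
```

Request:
{"fn": "step_arm", "kwargs": {
  "motion": [
    [[0, 0, 0, 0, 0, 0.06, -1], [0, 0, 0, 0, 0, 0.065, -1], [0, 0, 0, 0, 0, 0, -1], [0, 0, 0, 0, 0, 0, -1]]
  ]
}}

```text
t: 10.97
tool_pos: [0.4329, 0.1817, 0.2418]
orientation: [3.141, 0.0, 1.41]
force: [0.0, 0.3, -1.0]
width: 0.0853
grasp_force: 0.0
```

```bash
cat >> h.py <<'E'
def brk(w,b,r=.06):
    z=w[...,2]; near=np.hypot(w[...,0]-b[0],w[...,1]-b[1])<r
    m=near&(z>.062)&(z<.074)
    n,l,s,ce=cv2.connectedComponentsWithStats(m.astype(np.uint8))
    i=1+np.argmax(s[1:,4]); p=(w[l==i][:,:2]*1000).astype(np.float32); print("breaker",len(p),[np.round(x,1) for x in cv2.minAreaRect(p)])
E
python3 - <<'E'
from h import *
rel(.433,.1868,.080,1.4067)
w=cloud(save("wrist","w5.png")); brk(w,(.433,.187))
w=cloud(save("top","t5.png"))
z=w[...,2]; q=loc(w,0,0,.5405,-.112,.113)
for lo,hi in((.07,.082),(.088,.101)):
    m=(z>lo)&(z<hi)&(abs(q[...,0])<.05)&(abs(q[...,1]+.03)<.03); print(lo,np.median(z[m]),cv2.minAreaRect((q[m]*1000).astype(np.float32)))
E
```

```text
{'t': 10.9667, 'tool_pos': [0.4329, 0.1817, 0.2418], 'orientation': [3.1415, 0.0002, 1.4095], 'force': [0.0477, 0.2909, -1.0336], 'width': 0.0853, 'grasp_force': 0.0, 'joints': [0.5914, -0.0431, -1.0052, 1.8715, -0.0376, 1.2933, -0.5643]}
shift [ 0.033 -0.005  1.079] turnz 0.002
breaker 1912 [array([433.1, 186.7]), array([34.3, 44.9]), np.float64(80.6)]
0.07 0.07743665766461394 ((0.5574378967285156, -27.274139404296875), (33.2314453125, 87.88174438476562), 89.92922973632812)
0.088 0.09702591718608156 ((0.488922119140625, -28.91358757019043), (34.910335540771484, 44.710235595703125), 89.25064086914062)
```

Request:
{"fn": "step_arm", "kwargs": {
  "motion": [
    [[0.033, -0.005, 0.22, 0, 0, 0, -1], [0, 0, 0.22, 0, 0, 0, -1], [0, 0, 0.22, 0, 0, 0, -1], [0, 0, 0.22, 0, 0, 0, -1], [0, 0, 0.2, 0, 0, 0, -1]]
  ]
}}

```text
t: 11.48
tool_pos: [0.4327, 0.1864, 0.078]
orientation: [-3.141, 0.0, 1.408]
force: [0.6, -0.8, 0.1]
width: 0.0856
grasp_force: 0.0
```

Request:
{"fn": "step_arm", "kwargs": {
  "motion": [
    [[0, 0, 0, 0, 0, 0, -1], [0, 0, 0, 0, 0, 0, 1], [0, 0, 0, 0, 0, 0, 1], [0, 0, 0, 0, 0, 0, 1], [0, 0, 0, 0, 0, 0, 1]]
  ]
}}

```text
t: 11.9
tool_pos: [0.4346, 0.1873, 0.0822]
orientation: [3.138, -0.001, 1.407]
force: [-1.6, 0.2, 1.3]
width: 0.0438
grasp_force: 45.8
```

Request:
{"fn": "step_arm", "kwargs": {
  "motion": [
    [[0, 0, 0, 0, 0, 0, 1], [0, 0, 0, 0, 0, 0, 1], [0, 0, 0, 0, 0, 0, 1]]
  ]
}}

```text
t: 12.15
tool_pos: [0.4346, 0.1873, 0.0822]
orientation: [3.138, -0.001, 1.407]
force: [-1.0, 0.7, 5.1]
width: 0.0435
grasp_force: 46.3
```

Request:
{"fn": "step_arm", "kwargs": {
  "motion": [
    [[0, 0, -0.2, 0, 0, 0, 1], [0, 0, -0.2, 0, 0, 0, 1], [0, 0, -0.2, 0, 0, -0.06, 1], [0, 0, -0.2, 0, 0, -0.06, 1], [0, 0, -0.2, 0, 0, -0.063, 1]]
  ]
}}

```text
t: 12.57
tool_pos: [0.4329, 0.1871, 0.2323]
orientation: [3.139, 0.001, 1.687]
force: [1.8, -1.0, -1.8]
width: 0.0437
grasp_force: 47.9
```

Request:
{"fn": "step_arm", "kwargs": {
  "motion": [
    [[-0.247, 0.061, 0, 0, 0, 0, 1], [-0.247, 0.061, 0, 0, 0, 0, 1], [-0.247, 0.061, 0, 0, 0, 0, 1], [-0.247, 0.061, 0, 0, 0, 0, 1], [-0.247, 0.061, 0, 0, 0, 0, 1]]
  ]
}}

```text
t: 12.98
tool_pos: [0.4995, 0.0058, 0.2315]
orientation: [3.139, 0.003, 1.682]
force: [0.8, 0.0, -1.0]
width: 0.0437
grasp_force: 47.9
```

Request:
{"fn": "step_arm", "kwargs": {
  "motion": [
    [[-0.247, 0.061, 0, 0, 0, 0, 1], [-0.247, 0.061, 0, 0, 0, 0, 1], [-0.247, 0.061, 0, 0, 0, 0, 1], [0, 0, 0, 0, 0, 0, 1], [0, 0, 0, 0, 0, 0, 1]]
  ]
}}

```text
t: 13.4
tool_pos: [0.5387, -0.103, 0.2306]
orientation: [3.141, 0.0, 1.676]
force: [-0.0, 1.6, -2.7]
width: 0.0435
grasp_force: 47.9
```

```bash
cat >> h.py <<'E'
def held():
    w=cloud(save("wrist","held.png")); z=w[...,2]
    q=loc(w,0,0,.5405,-.112,.113); p=np.array(bot.observe()["tool_pos"])
    pq=loc(p[None],0,0,.5405,-.112,.113)[0]; print("tcp in cabinet",pq.round(4))
    near=np.hypot(w[...,0]-p[0],w[...,1]-p[1])<.065
    m=near&(z>p[2]-.034)&(z<p[2]-.016); print("held",m.sum(),cv2.minAreaRect((q[m]*1000).astype(np.float32)),np.median(z[m]))
    m=(z>.027)&(z<.040)&(abs(q[...,0])<.03)&(q[...,1]>-.1)&(q[...,1]<.08)
    for y in np.arange(-.08,.08,.02):
        k=m&(abs(q[...,1]-y)<.008); x=q[...,0][k]
        if k.sum()>80: print(round(y,2),k.sum(),np.percentile(x,[1,50,99]).round(4))
E
python3 - <<'E'
from h import *
rel(.5391,-.1001,.137,1.6838); held()
E
```

```text
{'t': 13.4, 'tool_pos': [0.5387, -0.103, 0.2306], 'orientation': [3.1406, 0.0001, 1.6759], 'force': [-0.0431, 1.5936, -2.712], 'width': 0.0435, 'grasp_force': 47.9485, 'joints': [0.8662, 0.1928, -0.8075, 1.7192, 0.1446, 1.2901, 0.1329]}
shift [0.019 0.004 0.624] turnz -0.005
tcp in cabinet [-0.0006  0.0118]
held 4308 ((0.372039794921875, 14.131032943725586), (87.89593505859375, 23.858684539794922), 0.03499830141663551) 0.19956390368295593
0.0 615 [-0.0172 -0.      0.0172]
0.02 677 [-0.017   0.0001  0.0171]
0.04 718 [-0.0173 -0.0006  0.0169]
0.06 734 [-0.017  -0.0005  0.0168]
```

Request:
{"fn": "step_arm", "kwargs": {
  "motion": [
    [[0, -0.004, 0.15, 0, 0, 0, 1], [0, 0, 0.15, 0, 0, 0, 1], [0, 0, 0.15, 0, 0, 0, 1], [0, 0, 0.15, 0, 0, 0, 1], [0, 0, 0, 0, 0, 0, 1]]
  ]
}}

```text
t: 13.87
tool_pos: [0.5348, -0.0978, 0.1367]
orientation: [-3.135, -0.002, 1.684]
force: [-1.7, 0.4, -2.1]
width: 0.0439
grasp_force: 47.9
```

Request:
{"fn": "step_arm", "kwargs": {
  "motion": [
    [[0, 0, 0.05, 0, 0, 0, 1], [0, 0, 0.05, 0, 0, 0, 1], [0, 0, 0.05, 0, 0, 0, 1], [0, 0, 0.03, 0, 0, 0, 1], [0, 0, 0.015, 0, 0, 0, 1]]
  ]
}}

```text
t: 14.28
tool_pos: [0.5378, -0.0999, 0.1104]
orientation: [-3.141, 0.0, 1.681]
force: [1.1, -0.1, -2.4]
width: 0.0438
grasp_force: 47.9
```

Request:
{"fn": "step_arm", "kwargs": {
  "motion": [
    [[0, 0, 0.015, 0, 0, 0, 1], [0, 0, 0.015, 0, 0, 0, 1], [0, 0, 0, 0, 0, 0, 1]]
  ]
}}

```text
t: 14.53
tool_pos: [0.5381, -0.0999, 0.1102]
orientation: [-3.14, 0.002, 1.681]
force: [-12.2, 1.4, 25.3]
width: 0.0437
grasp_force: 51.0
```

Request:
{"fn": "step_arm", "kwargs": {
  "motion": [
    [[0, 0, -0.01, 0, 0, 0, -1], [0, 0, -0.01, 0, 0, 0, -1], [0, 0, 0, 0, 0, 0, -1], [0, 0, 0, 0, 0, 0, -1], [0, 0, -0.02, 0, 0, 0, -1]]
  ]
}}

```text
t: 14.95
tool_pos: [0.5374, -0.0999, 0.1115]
orientation: [-3.141, -0.001, 1.681]
force: [-0.4, -0.3, -0.3]
width: 0.0854
grasp_force: 0.0
```

Request:
{"fn": "step_arm", "kwargs": {
  "motion": [
    [[0, 0, -0.15, 0, 0, 0, -1], [0, 0, -0.25, 0, 0, 0, -1], [0, 0, -0.25, 0, 0, 0, -1], [0, 0, -0.25, 0, 0, 0, -1], [0, 0, 0, 0, 0, 0, -1]]
  ]
}}

```text
t: 15.37
tool_pos: [0.5418, -0.0998, 0.2548]
orientation: [3.13, 0.005, 1.682]
force: [3.0, 0.1, 0.2]
width: 0.0856
grasp_force: 0.0
```

Request:
{"fn": "step_arm", "kwargs": {
  "motion": [
    [[0.235, -0.03, 0, 0, 0, 0, -1], [0.235, -0.03, 0, 0, 0, 0, -1], [0.235, -0.03, 0, 0, 0, 0, -1], [0.235, -0.03, 0, 0, 0, 0, -1], [0.235, -0.03, 0, 0, 0, 0, -1]]
  ]
}}

```text
t: 15.78
tool_pos: [0.4954, 0.0744, 0.247]
orientation: [3.141, 0.0, 1.681]
force: [1.1, 0.8, 0.1]
width: 0.0852
grasp_force: 0.0
```

Request:
{"fn": "step_arm", "kwargs": {
  "motion": [
    [[0.235, -0.03, 0, 0, 0, 0, -1], [0.235, -0.03, 0, 0, 0, 0, -1], [0.235, -0.03, 0, 0, 0, 0, -1], [0.235, -0.03, 0, 0, 0, 0, -1], [0.235, -0.03, 0, 0, 0, 0, -1]]
  ]
}}

```text
t: 16.2
tool_pos: [0.4536, 0.247, 0.2471]
orientation: [3.141, 0.001, 1.681]
force: [1.4, 0.5, 0.2]
width: 0.0855
grasp_force: 0.0
```

Request:
{"fn": "step_arm", "kwargs": {
  "motion": [
    [[0.235, -0.03, 0, 0, 0, 0, -1], [0.235, -0.03, 0, 0, 0, 0, -1], [0.235, -0.03, 0, 0, 0, -0.015, -1], [0, 0, 0, 0, 0, 0, -1], [0, 0, 0, 0, 0, 0, -1]]
  ]
}}

```text
t: 16.62
tool_pos: [0.4271, 0.352, 0.2468]
orientation: [-3.14, -0.002, 1.71]
force: [0.2, -0.2, 0.4]
width: 0.0852
grasp_force: 0.0
```

```bash
cat >> h.py <<'E'
def seated(ys):
    w=cloud(save("top","seat.png")); z=w[...,2]; q=loc(w,0,0,.5405,-.112,.113)
    for y in ys:
      for lo,hi in((.07,.084),(.088,.103)):
        m=(z>lo)&(z<hi)&(abs(q[...,0])<.05)&(abs(q[...,1]-y)<.019); print(y,lo,m.sum(),round(float(np.median(z[m])),4),[np.round(a,1) for a in cv2.minAreaRect((q[m]*1000).astype(np.float32))])
    return w
E
python3 - <<'E'
from h import *
rel(.4285,.350,.0805,1.7069)
w=cloud(save("wrist","w6.png")); z=w[...,2]
m=(np.hypot(w[...,0]-.4285,w[...,1]-.35)<.055)&(z>.045)&(z<.056); p=(w[m][:,:2]*1000).astype(np.float32); print(cv2.minAreaRect(p))
brk(w,(.4285,.35))
seated([-.0275,.012])
E
```

```text
{'t': 16.6167, 'tool_pos': [0.4271, 0.352, 0.2468], 'orientation': [-3.1403, -0.0017, 1.7103], 'force': [0.1677, -0.2041, 0.3508], 'width': 0.0852, 'grasp_force': 0.0, 'joints': [0.2291, 0.282, -1.1228, 1.6784, 0.2581, 1.3456, -0.7971]}
shift [-0.015  0.008  1.109] turnz 0.002
((427.2689514160156, 360.7377624511719), (88.10282135009766, 54.56511688232422), 7.867084503173828)
breaker 1803 [array([428.7, 350.4]), array([45. , 34.1]), np.float64(7.4)]
-0.0275 0.07 148 0.0773 [array([  0.7, -27.3]), array([33.2, 87.9]), np.float64(89.9)]
-0.0275 0.088 150 0.0981 [array([  0.1, -29.2]), array([34.5, 44.4]), np.float64(86.4)]
0.012 0.07 146 0.0772 [array([-0.2, 13.5]), array([33.9, 86.6]), np.float64(89.1)]
0.012 0.088 146 0.098 [array([-0.5, 12.6]), array([34. , 44.5]), np.float64(89.7)]
```

Request:
{"fn": "step_arm", "kwargs": {
  "motion": [
    [[-0.011, 0.01, 0.22, 0, 0, 0, -1], [0, 0, 0.22, 0, 0, 0, -1], [0, 0, 0.22, 0, 0, 0, -1], [0, 0, 0.22, 0, 0, 0, -1], [0, 0, 0.2, 0, 0, 0, -1]]
  ]
}}

```text
t: 17.13
tool_pos: [0.4322, 0.3448, 0.0831]
orientation: [3.141, 0.002, 1.7]
force: [0.4, 0.4, -0.0]
width: 0.0853
grasp_force: 0.0
```

Request:
{"fn": "step_arm", "kwargs": {
  "motion": [
    [[0, 0, 0, 0, 0, 0, -1], [0, 0, 0, 0, 0, 0, 1], [0, 0, 0, 0, 0, 0, 1], [0, 0, 0, 0, 0, 0, 1], [0, 0, 0, 0, 0, 0, 1]]
  ]
}}

```text
t: 17.55
tool_pos: [0.4321, 0.3486, 0.0878]
orientation: [3.138, -0.001, 1.703]
force: [-0.6, -1.6, 2.2]
width: 0.0433
grasp_force: 45.2
```

Request:
{"fn": "step_arm", "kwargs": {
  "motion": [
    [[0, 0, 0, 0, 0, 0, 1], [0, 0, 0, 0, 0, 0, 1], [0, 0, 0, 0, 0, 0, 1]]
  ]
}}

```text
t: 17.8
tool_pos: [0.4322, 0.3485, 0.0877]
orientation: [3.138, -0.001, 1.703]
force: [-0.6, -1.4, 5.8]
width: 0.0433
grasp_force: 45.6
```

Request:
{"fn": "step_arm", "kwargs": {
  "motion": [
    [[0, 0, -0.2, 0, 0, 0, 1], [0, 0, -0.2, 0, 0, 0, 1], [0, 0, -0.2, 0, 0, 0, 1], [0, 0, -0.2, 0, 0, 0.015, 1], [0, 0, -0.2, 0, 0, 0, 1]]
  ]
}}

```text
t: 18.22
tool_pos: [0.4308, 0.3479, 0.2378]
orientation: [3.139, 0.0, 1.681]
force: [1.0, 0.2, -1.9]
width: 0.0434
grasp_force: 47.3
```

Request:
{"fn": "step_arm", "kwargs": {
  "motion": [
    [[-0.233, 0.033, 0, 0, 0, 0, 1], [-0.233, 0.033, 0, 0, 0, 0, 1], [-0.233, 0.033, 0, 0, 0, 0, 1], [-0.233, 0.033, 0, 0, 0, 0, 1], [-0.233, 0.033, 0, 0, 0, 0, 1]]
  ]
}}

```text
t: 18.63
tool_pos: [0.4751, 0.1755, 0.2363]
orientation: [3.139, 0.002, 1.682]
force: [0.6, 0.2, -1.3]
width: 0.0434
grasp_force: 47.3
```

Request:
{"fn": "step_arm", "kwargs": {
  "motion": [
    [[-0.233, 0.033, 0, 0, 0, 0, 1], [-0.233, 0.033, 0, 0, 0, 0, 1], [-0.233, 0.033, 0, 0, 0, 0, 1], [-0.233, 0.033, 0, 0, 0, 0, 1], [-0.233, 0.033, 0, 0, 0, 0, 1]]
  ]
}}

```text
t: 19.05
tool_pos: [0.5191, 0.0042, 0.2366]
orientation: [3.139, 0.002, 1.682]
force: [0.5, -0.9, -2.2]
width: 0.0428
grasp_force: 47.3
```

Request:
{"fn": "step_arm", "kwargs": {
  "motion": [
    [[-0.233, 0.033, 0, 0, 0, 0, 1], [-0.233, 0.033, 0, 0, 0, 0, 1], [0, 0, 0, 0, 0, 0, 1], [0, 0, 0, 0, 0, 0, 1], [0, 0, 0, 0, 0, 0, 1]]
  ]
}}

```text
t: 19.47
tool_pos: [0.5363, -0.0619, 0.2359]
orientation: [3.141, -0.0, 1.681]
force: [-0.7, 1.0, -1.6]
width: 0.0434
grasp_force: 47.3
```

```bash
python3 - <<'E'
from h import *
rel(.5345,-.0593,.137,1.6838); held()
E
```

```text
{'t': 19.4667, 'tool_pos': [0.5363, -0.0619, 0.2359], 'orientation': [3.1405, -0.0001, 1.6815], 'force': [-0.6869, 0.9814, -1.5907], 'width': 0.0434, 'grasp_force': 47.3108, 'joints': [0.8873, 0.1842, -0.9061, 1.7296, 0.15, 1.2994, 0.0598]}
shift [ 0.019 -0.01   0.66 ] turnz -0.002
tcp in cabinet [0.0015 0.0511]
held 7061 ((0.1587505340576172, 52.90995788574219), (61.13653564453125, 34.67070388793945), 0.21363873779773712) 0.21880234867233558
0.04 306 [-0.0172 -0.0001  0.017 ]
0.06 664 [-0.0169 -0.0005  0.0168]
```

```bash
python3 - <<'E'
from h import *
w=cloud(bot.read_camera("wrist")); z=w[...,2]; q=loc(w,0,0,.5405,-.112,.113); p=np.array(bot.observe()["tool_pos"])
print(p.round(4),loc(p[None],0,0,.5405,-.112,.113))
near=np.hypot(w[...,0]-p[0],w[...,1]-p[1])<.065
print(np.histogram(z[near&(z>.18)&(z<.25)],bins=np.arange(.18,.25,.004)))
for a,b in((.190,.204),(.195,.204)):
    m=near&(z>a)&(z<b); print(m.sum(),cv2.minAreaRect((q[m]*1000).astype(np.float32)),np.median(z[m]),np.percentile(q[m][:,0],[.5,99.5]))
E
```

```text
[ 0.5362 -0.0608  0.2358] [[0.00149134 0.05135295]]
(array([ 361,  386,  388,  494, 3423,  497,  282,  299,  321, 6332,  992,
       1469,  476,  481,  547,  578,  481]), array([0.18 , 0.184, 0.188, 0.192, 0.196, 0.2  , 0.204, 0.208, 0.212,
       0.216, 0.22 , 0.224, 0.228, 0.232, 0.236, 0.24 , 0.244, 0.248]))
4605 ((2.6597061157226562, 57.226783752441406), (88.15335845947266, 27.39388084411621), 0.284711629152298) 0.19881564372908625 [-0.04091926  0.04605405]
4073 ((2.6597061157226562, 57.226783752441406), (88.15335845947266, 27.39388084411621), 0.284711629152298) 0.19895470425840475 [-0.04093868  0.04609397]
```

Request:
{"fn": "step_arm", "kwargs": {
  "motion": [
    [[0, -0.02, 0.15, 0, 0, 0, 1], [0, 0, 0.15, 0, 0, 0, 1], [0, 0, 0.15, 0, 0, 0, 1], [0, 0, 0.15, 0, 0, 0, 1], [0, 0, 0, 0, 0, 0, 1]]
  ]
}}

```text
t: 19.98
tool_pos: [0.5301, -0.0614, 0.1415]
orientation: [-3.135, -0.002, 1.684]
force: [-0.9, 0.3, -1.4]
width: 0.0432
grasp_force: 47.3
```

Request:
{"fn": "step_arm", "kwargs": {
  "motion": [
    [[0, 0, 0.05, 0, 0, 0, 1], [0, 0, 0.05, 0, 0, 0, 1], [0, 0, 0.05, 0, 0, 0, 1], [0, 0, 0.03, 0, 0, 0, 1], [0, 0, 0.015, 0, 0, 0, 1]]
  ]
}}

```text
t: 20.4
tool_pos: [0.5332, -0.063, 0.1157]
orientation: [-3.141, 0.0, 1.681]
force: [-4.9, -0.7, 16.9]
width: 0.0435
grasp_force: 49.3
```

Request:
{"fn": "step_arm", "kwargs": {
  "motion": [
    [[0, 0, 0.015, 0, 0, 0, 1], [0, 0, 0.015, 0, 0, 0, 1], [0, 0, 0, 0, 0, 0, 1]]
  ]
}}

```text
t: 20.65
tool_pos: [0.5335, -0.0631, 0.1156]
orientation: [-3.14, 0.003, 1.681]
force: [-12.4, -0.6, 27.5]
width: 0.0436
grasp_force: 50.4
```

Request:
{"fn": "step_arm", "kwargs": {
  "motion": [
    [[0, 0, -0.01, 0, 0, 0, -1], [0, 0, -0.01, 0, 0, 0, -1], [0, 0, 0, 0, 0, 0, -1], [0, 0, 0, 0, 0, 0, -1], [0, 0, -0.02, 0, 0, 0, -1]]
  ]
}}

```text
t: 21.07
tool_pos: [0.5328, -0.0629, 0.1168]
orientation: [-3.141, -0.001, 1.681]
force: [-1.1, 0.3, -0.5]
width: 0.0852
grasp_force: 0.0
```

Request:
{"fn": "step_arm", "kwargs": {
  "motion": [
    [[0, 0, -0.15, 0, 0, 0, -1], [0, 0, -0.25, 0, 0, 0, -1], [0, 0, -0.25, 0, 0, 0, -1], [0, 0, -0.25, 0, 0, 0, -1], [0, 0, -0.25, 0, 0, 0, -1]]
  ]
}}

```text
t: 21.48
tool_pos: [0.5329, -0.0626, 0.2916]
orientation: [-3.141, 0.0, 1.682]
force: [0.4, -1.1, 0.7]
width: 0.0854
grasp_force: 0.0
```

Request:
{"fn": "step_arm", "kwargs": {
  "motion": [
    [[0.22, 0.075, -0.1, 0, 0, 0, -1], [0.22, 0.075, -0.1, 0, 0, 0, -1], [0.22, 0.075, -0.1, 0, 0, 0, -1], [0.22, 0.075, -0.1, 0, 0, 0, -1], [0.22, 0.075, -0.1, 0, 0, 0, -1]]
  ]
}}

```text
t: 21.9
tool_pos: [0.571, 0.1085, 0.3657]
orientation: [3.141, 0.0, 1.68]
force: [0.3, -0.7, -0.2]
width: 0.0854
grasp_force: 0.0
```

Request:
{"fn": "step_arm", "kwargs": {
  "motion": [
    [[0.22, 0.075, 0, 0, 0, 0, -1], [0.22, 0.075, 0, 0, 0, 0, -1], [0.22, 0.075, 0, 0, 0, 0, -1], [0.22, 0.075, 0, 0, 0, 0, -1], [0, 0, 0, 0, 0, 0, -1]]
  ]
}}

```text
t: 22.32
tool_pos: [0.5986, 0.2526, 0.3635]
orientation: [-3.139, -0.006, 1.693]
force: [-1.6, 1.0, -0.6]
width: 0.0853
grasp_force: 0.0
```

```bash
cat >> h.py <<'E'
def cover():
    c=save("wrist","cov.png"); w=cloud(c); z=w[...,2]
    ms=bot.cut_out("wrist","cover"); print([round(d["conf"],2) for d in ms])
    mk=ms[0]["mask"]
    for lo,hi in((.0015,.009),(.013,.024)):
        m=mk&(z>lo)&(z<hi); print(lo,m.sum(),[np.round(a,1) for a in cv2.minAreaRect((w[m][:,:2]*1000).astype(np.float32))],np.median(z[m]))
E
python3 - <<'E'
from h import *
st(); seated([-.0275,.012,.053]); cover()
E
```

```text
{'t': 22.3167, 'tool_pos': [0.5986, 0.2526, 0.3635], 'orientation': [-3.139, -0.0063, 1.6933], 'force': [-1.6332, 0.9717, -0.6348], 'width': 0.0853, 'grasp_force': 0.0, 'joints': [0.2425, 0.4546, -0.9998, 1.2442, 0.3725, 1.6331, -0.5602]}
-0.0275 0.07 149 0.0776 [array([  0.8, -27.6]), array([33.2, 88.1]), np.float64(89.9)]
-0.0275 0.088 149 0.0977 [array([  0.6, -28.4]), array([34.6, 45. ]), np.float64(89.8)]
0.012 0.07 147 0.0772 [array([-0.2, 12.8]), array([34., 87.]), np.float64(89.3)]
0.012 0.088 144 0.0975 [array([-0.4, 12.6]), array([34.5, 44.9]), np.float64(89.5)]
0.053 0.07 147 0.0775 [array([-0.8, 53.3]), array([33.7, 88. ]), np.float64(89.5)]
0.053 0.088 144 0.0975 [array([-0.8, 53.3]), array([45. , 33.9]), np.float64(0.5)]
[0.55]
0.0015 14129 [array([618.8, 206.2]), array([185.4, 221.6]), np.float64(2.4)] 0.005013061510585504
0.013 906 [array([618.7, 206.3]), array([ 61.1, 182.5]), np.float64(2.7)] 0.019656036802221888
```

View pics/cov.png

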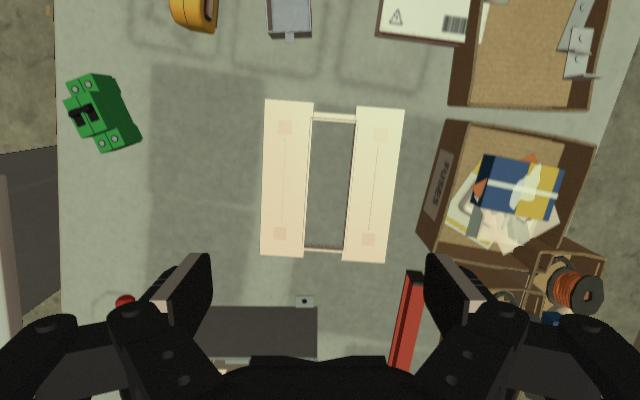

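All three breakers are seated, with body tops at 77.5 mm and noses at 97.5 mm. The cover is at pixel (333,182), with its centre at (0.6188, 0.2062) and yaw 2.5°.

Request:
{"fn": "step_arm", "kwargs": {
  "motion": [
    [[0, 0, 0.2, 0, 0, 0.046, -1], [-0.158, 0.06, 0.2, 0, 0, 0, -1], [-0.158, 0.06, 0.2, 0, 0, 0, -1], [0, 0, 0.2, 0, 0, 0, -1], [0, 0, 0.2, 0, 0, 0, -1]]
  ]
}}

```text
t: 22.88
tool_pos: [0.6228, 0.1907, 0.2134]
orientation: [3.141, 0.003, 1.604]
force: [-1.5, 0.5, -0.2]
width: 0.0854
grasp_force: 0.0
```

Request:
{"fn": "step_arm", "kwargs": {
  "motion": [
    [[0, 0, 0.2, 0, 0, 0, -1], [0, 0, 0.2, 0, 0, 0, -1], [0, 0, 0.2, 0, 0, 0, -1], [0, 0, 0, 0, 0, 0, -1], [0, 0, 0, 0, 0, 0, -1]]
  ]
}}

```text
t: 23.3
tool_pos: [0.6208, 0.1939, 0.1239]
orientation: [-3.139, 0.002, 1.609]
force: [-0.8, -0.3, 0.4]
width: 0.0855
grasp_force: 0.0
```

```bash
python3 - <<'E'
from h import *
rel(.6188,.2062,.031,1.615); cover()
E
```

```text
{'t': 23.3, 'tool_pos': [0.6208, 0.1939, 0.1239], 'orientation': [-3.1389, 0.0017, 1.6092], 'force': [-0.7582, -0.2848, 0.4227], 'width': 0.0855, 'grasp_force': 0.0, 'joints': [0.3183, 0.581, -0.8992, 1.5752, 0.4753, 1.2215, -0.6297]}
shift [ 0.082 -0.01   0.62 ] turnz -0.004
[0.83]
0.0015 55838 [array([618.7, 205.8]), array([187.1, 223.7]), np.float64(2.7)] 0.00499700236994105
0.013 4537 [array([618.8, 206.5]), array([ 61.4, 182.5]), np.float64(2.8)] 0.019571629799184392
```

Request:
{"fn": "step_arm", "kwargs": {
  "motion": [
    [[0.08, -0.01, 0.15, 0, 0, -0.006, -1], [0, 0, 0.15, 0, 0, 0, -1], [0, 0, 0.15, 0, 0, 0, -1], [0, 0, 0.12, 0, 0, 0, -1], [0, 0, 0.045, 0, 0, 0, -1]]
  ]
}}

```text
t: 23.82
tool_pos: [0.6194, 0.2081, 0.0324]
orientation: [3.141, 0.001, 1.621]
force: [0.1, -0.4, -0.4]
width: 0.0855
grasp_force: 0.0
```

Request:
{"fn": "step_arm", "kwargs": {
  "motion": [
    [[0, 0, 0, 0, 0, 0, -1], [0, 0, 0, 0, 0, 0, 1], [0, 0, 0, 0, 0, 0, 1], [0, 0, 0, 0, 0, 0, 1], [0, 0, 0, 0, 0, 0, 1]]
  ],
  "force": 50
}}

```text
t: 24.23
tool_pos: [0.6203, 0.2095, 0.0355]
orientation: [3.138, -0.0, 1.621]
force: [-1.1, -0.1, 6.2]
width: 0.059
grasp_force: 52.7
```

Request:
{"fn": "step_arm", "kwargs": {
  "motion": [
    [[0, 0, 0, 0, 0, 0, 1], [0, 0, 0, 0, 0, 0, 1], [0, 0, 0, 0, 0, 0, 1]]
  ]
}}

```text
t: 24.48
tool_pos: [0.6203, 0.2094, 0.0355]
orientation: [3.138, -0.0, 1.621]
force: [-1.5, 0.6, 5.7]
width: 0.0587
grasp_force: 52.6
```

```bash
python3 - <<'E'
from h import *
rel(.6188,.2062,.031,1.6188)
E
```

```text
{'t': 24.4833, 'tool_pos': [0.6203, 0.2094, 0.0355], 'orientation': [3.1383, -0.0005, 1.6211], 'force': [-1.5246, 0.5816, 5.7133], 'width': 0.0587, 'grasp_force': 52.6445, 'joints': [0.2561, 0.6787, -0.8421, 1.6314, 0.5591, 1.085, -0.6934]}
shift [-0.021 -0.011  0.03 ] turnz 0.002
```

Request:
{"fn": "step_arm", "kwargs": {
  "motion": [
    [[0, 0, -0.15, 0, 0, 0, 1], [0, 0, -0.25, 0, 0, 0, 1], [0, 0, -0.25, 0, 0, 0, 1], [0, 0, -0.25, 0, 0, 0, 1], [0, 0, -0.25, 0, 0, 0, 1]]
  ]
}}

```text
t: 24.9
tool_pos: [0.6189, 0.2089, 0.2079]
orientation: [3.14, -0.0, 1.622]
force: [0.5, 0.9, -2.3]
width: 0.0589
grasp_force: 55.1
```

Request:
{"fn": "step_arm", "kwargs": {
  "motion": [
    [[0, 0, -0.25, 0, 0, -0.042, 1], [0, 0, -0.1, 0, 0, 0, 1], [0, 0, 0, 0, 0, 0, 1], [-0.2, -0.075, 0, 0, 0, 0, 1], [-0.2, -0.075, 0, 0, 0, 0, 1]]
  ]
}}

```text
t: 25.32
tool_pos: [0.6021, 0.1488, 0.257]
orientation: [-3.141, -0.001, 1.69]
force: [0.5, -0.7, -2.2]
width: 0.0586
grasp_force: 55.1
```

Request:
{"fn": "step_arm", "kwargs": {
  "motion": [
    [[-0.2, -0.075, 0, 0, 0, 0, 1], [-0.2, -0.075, 0, 0, 0, 0, 1], [-0.2, -0.075, 0, 0, 0, 0, 1], [-0.2, -0.075, 0, 0, 0, 0, 1], [-0.2, -0.075, 0, 0, 0, 0, 1]]
  ]
}}

```text
t: 25.73
tool_pos: [0.5632, -0.0104, 0.2563]
orientation: [-3.14, 0.0, 1.684]
force: [0.8, -0.1, -1.4]
width: 0.0588
grasp_force: 55.1
```

Request:
{"fn": "step_arm", "kwargs": {
  "motion": [
    [[-0.2, -0.075, 0, 0, 0, 0, 1], [-0.2, -0.075, 0, 0, 0, 0, 1], [-0.2, -0.075, 0, 0, 0, 0, 1], [0, 0, 0, 0, 0, 0, 1], [0, 0, 0, 0, 0, 0, 1]]
  ]
}}

```text
t: 26.15
tool_pos: [0.5399, -0.1051, 0.2563]
orientation: [-3.139, 0.0, 1.678]
force: [0.4, 1.0, -2.4]
width: 0.0588
grasp_force: 55.1
```

```bash
cat >> h.py <<'E'
def plate(cam="top"):
    s=st(); p=np.array(s["tool_pos"]); print("tcp cab",loc(p[None],0,0,.5405,-.112,.113).round(4))
    c=save(cam,"pl_%s.png"%cam); w=cloud(c); z=w[...,2]; q=loc(w,0,0,.5405,-.112,.113)
    m=(abs(z-(p[2]-.0305))<.010)&(abs(q[...,0])<.13)&(abs(q[...,1])<.14)&(c["color"].min(2)>120)
    n,l,stt,_=cv2.connectedComponentsWithStats(m.astype(np.uint8)); 
    m=np.isin(l,[i for i in range(1,n) if stt[i,4]>60])
    print(cam,m.sum(),[np.round(a,1) for a in cv2.minAreaRect((q[m]*1000).astype(np.float32))])
    for sx in(-1,1):
        for sy in(-1,1):
            k=m&(np.sign(q[...,0])==sx)&(np.sign(q[...,1])==sy)&(abs(q[...,0])>.05)&(abs(q[...,1])>.05); print(sx,sy,k.sum(),np.median(z[k]).round(4) if k.sum() else "")
E
python3 - <<'E'
from h import *
rel(.5401,-.1088,.16,1.6838); plate("top"); plate("wrist")
E
```

```text
{'t': 26.15, 'tool_pos': [0.5399, -0.1051, 0.2563], 'orientation': [-3.1394, 0.0004, 1.6784], 'force': [0.4346, 0.9751, -2.3854], 'width': 0.0588, 'grasp_force': 55.1109, 'joints': [1.0001, 0.2146, -0.9669, 1.6742, 0.1813, 1.3499, 0.1112]}
shift [-0.025 -0.001  0.642] turnz -0.004
{'t': 26.15, 'tool_pos': [0.5399, -0.1051, 0.2563], 'orientation': [-3.1394, 0.0004, 1.6784], 'force': [0.4346, 0.9751, -2.3854], 'width': 0.0588, 'grasp_force': 55.1109, 'joints': [1.0001, 0.2146, -0.9669, 1.6742, 0.1813, 1.3499, 0.1112]}
tcp cab [[0.0002 0.0069]]
top 1620 [array([ 1.1, 61.8]), array([106.9, 183.7]), np.float64(89.1)]
-1 -1 0 
-1 1 344 0.2246
1 -1 0 
1 1 348 0.2241
{'t': 26.2, 'tool_pos': [0.5405, -0.1026, 0.2567], 'orientation': [-3.1403, -0.0007, 1.6822], 'force': [0.0174, 0.5245, -1.5677], 'width': 0.0587, 'grasp_force': 55.112, 'joints': [0.9981, 0.2146, -0.9691, 1.6739, 0.1805, 1.3499, 0.1111]}
tcp cab [[0.001  0.0094]]
wrist 82488 [array([ 2.2, 19.9]), array([187. , 184.8]), np.float64(89.8)]
-1 -1 861 0.2263
-1 1 15940 0.2266
1 -1 862 0.2256
1 1 17809 0.2259
```

View pics/pl_wrist.png

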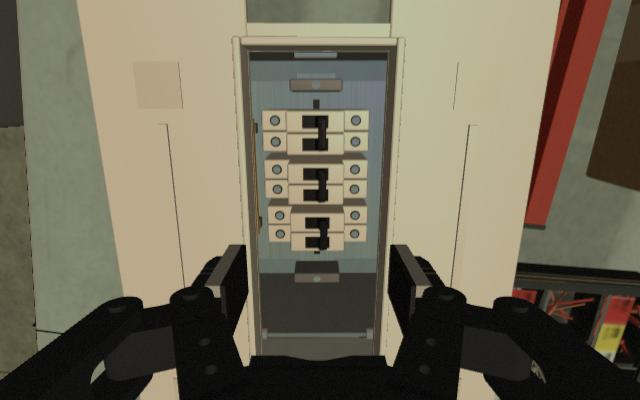

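The wrist view shows the three breakers centred in the cover's slot, around (318,180). I'll correct by about -5.5 mm in y and -1.6 mm in x, then lower the cover.

Request:
{"fn": "step_arm", "kwargs": {
  "motion": [
    [[-0.037, -0.011, 0.1, 0, 0, 0, 1], [0, 0, 0.15, 0, 0, 0, 1], [0, 0, 0.15, 0, 0, 0, 1], [0, 0, 0.15, 0, 0, 0, 1], [0, 0, 0.1, 0, 0, 0, 1]]
  ]
}}

```text
t: 26.67
tool_pos: [0.5394, -0.1053, 0.1578]
orientation: [-3.139, -0.002, 1.688]
force: [0.1, -0.5, -2.0]
width: 0.0588
grasp_force: 55.1
```

Request:
{"fn": "step_arm", "kwargs": {
  "motion": [
    [[0, 0, 0, 0, 0, 0, 1], [0, 0, 0, 0, 0, 0, 1], [0, 0, 0, 0, 0, 0, 1]]
  ]
}}

```text
t: 26.92
tool_pos: [0.5411, -0.1066, 0.1611]
orientation: [3.14, 0.0, 1.686]
force: [0.1, -0.7, -2.2]
width: 0.0586
grasp_force: 55.1
```

```bash
python3 - <<'E'
from h import *
plate("top"); plate("wrist")
E
```

```text
{'t': 26.9167, 'tool_pos': [0.5411, -0.1066, 0.1611], 'orientation': [3.14, 0.0001, 1.6862], 'force': [0.0977, -0.7296, -2.1604], 'width': 0.0586, 'grasp_force': 55.1169, 'joints': [0.9592, 0.3059, -0.9376, 1.7929, 0.266, 1.1753, 0.0557]}
tcp cab [[0.0013 0.0053]]
top 1399 [array([ 2.3, 60.9]), array([106.3, 184.1]), np.float64(90.0)]
-1 -1 0 
-1 1 281 0.1295
1 -1 0 
1 1 303 0.1294
{'t': 26.9667, 'tool_pos': [0.5413, -0.1069, 0.1615], 'orientation': [3.1394, 0.0006, 1.6857], 'force': [0.4749, -0.0572, -2.0884], 'width': 0.0586, 'grasp_force': 55.1161, 'joints': [0.9595, 0.3054, -0.9374, 1.7925, 0.2661, 1.1752, 0.0556]}
tcp cab [[0.0014 0.005 ]]
wrist 82266 [array([ 2.6, 15.5]), array([186.9, 184.8]), np.float64(89.9)]
-1 -1 860 0.131
-1 1 14842 0.131
1 -1 857 0.1308
1 1 16885 0.1309
```

Request:
{"fn": "step_arm", "kwargs": {
  "motion": [
    [[-0.02, -0.016, 0, 0, 0, 0, 1], [0, 0, 0.06, 0, 0, 0, 1], [0, 0, 0.06, 0, 0, 0, 1], [0, 0, 0, 0, 0, 0, 1], [0, 0, 0, 0, 0, 0, 1]]
  ]
}}

```text
t: 27.43
tool_pos: [0.5374, -0.111, 0.1411]
orientation: [-3.14, -0.001, 1.684]
force: [-0.6, 0.3, -2.4]
width: 0.0588
grasp_force: 55.1
```

Request:
{"fn": "step_arm", "kwargs": {
  "motion": [
    [[0, 0, 0.02, 0, 0, 0, 1], [0, 0, 0.02, 0, 0, 0, 1], [0, 0, 0.02, 0, 0, 0, 1], [0, 0, 0, 0, 0, 0, 1]]
  ]
}}

```text
t: 27.77
tool_pos: [0.5391, -0.111, 0.1335]
orientation: [3.14, 0.0, 1.685]
force: [2.7, -0.5, -0.1]
width: 0.0586
grasp_force: 55.3
```

```bash
python3 - <<'E'
from h import *
plate("top")
E
```

```text
{'t': 27.7667, 'tool_pos': [0.5391, -0.111, 0.1335], 'orientation': [3.1398, 0.0005, 1.6846], 'force': [2.6633, -0.4651, -0.061], 'width': 0.0586, 'grasp_force': 55.2987, 'joints': [0.9501, 0.3351, -0.9216, 1.824, 0.2947, 1.1255, 0.0405]}
tcp cab [[-0.0013  0.0011]]
top 1469 [array([-1.1, 55.5]), array([108.5, 187.3]), np.float64(89.8)]
-1 -1 0 
-1 1 265 0.1018
1 -1 0 
1 1 259 0.1016
```

Request:
{"fn": "step_arm", "kwargs": {
  "motion": [
    [[0, 0, 0.03, 0, 0, 0, 1], [0, 0, 0.03, 0, 0, 0, 1], [0, 0, 0.02, 0, 0, 0, 1], [0, 0, 0, 0, 0, 0, 1]]
  ]
}}

```text
t: 28.15
tool_pos: [0.5416, -0.1111, 0.1246]
orientation: [3.135, 0.003, 1.685]
force: [-2.2, -0.3, 13.5]
width: 0.0586
grasp_force: 56.8
```

Request:
{"fn": "step_arm", "kwargs": {
  "motion": [
    [[0, 0, 0.02, 0, 0, 0, 1], [0, 0, 0.02, 0, 0, 0, 1], [0, 0, 0, 0, 0, 0, 1]]
  ]
}}

```text
t: 28.4
tool_pos: [0.5402, -0.1114, 0.1174]
orientation: [3.138, 0.002, 1.684]
force: [-0.5, -0.6, 9.9]
width: 0.0585
grasp_force: 56.6
```

```bash
python3 - <<'E'
from h import *
plate("top")
E
```

```text
{'t': 28.4, 'tool_pos': [0.5402, -0.1114, 0.1174], 'orientation': [3.1377, 0.0023, 1.684], 'force': [-0.4886, -0.5675, 9.8711], 'width': 0.0585, 'grasp_force': 56.6276, 'joints': [0.9374, 0.3559, -0.9109, 1.8381, 0.3165, 1.0961, 0.0238]}
tcp cab [[-0.0002  0.0006]]
top 1342 [array([ 0.5, 56. ]), array([189.6, 110.9]), np.float64(0.3)]
-1 -1 0 
-1 1 246 0.0856
1 -1 0 
1 1 250 0.0857
```

Request:
{"fn": "step_arm", "kwargs": {
  "motion": [
    [[0, 0, 0.03, 0, 0, 0, 1], [0, 0, 0.02, 0, 0, 0, 1], [0, 0, 0, 0, 0, 0, 1], [0, 0, -0.05, 0, 0, 0, 1]]
  ]
}}

```text
t: 28.78
tool_pos: [0.5398, -0.1112, 0.1191]
orientation: [3.139, 0.004, 1.684]
force: [1.0, -0.2, -3.9]
width: 0.0585
grasp_force: 55.2
```

Request:
{"fn": "step_arm", "kwargs": {
  "motion": [
    [[0, 0, 0, 0, 0, 0, -1], [0, 0, 0, 0, 0, 0, -1], [0, 0, 0, 0, 0, 0, -1], [0, 0, 0, 0, 0, 0, -1], [0, 0, -0.05, 0, 0, 0, -1]]
  ]
}}

```text
t: 29.2
tool_pos: [0.5367, -0.1108, 0.1208]
orientation: [-3.138, -0.002, 1.684]
force: [-0.3, -0.8, 0.3]
width: 0.085
grasp_force: 0.0
```

Request:
{"fn": "step_arm", "kwargs": {
  "motion": [
    [[0, 0, -0.15, 0, 0, 0, -1], [0, 0, -0.25, 0, 0, 0, -1], [0, 0, -0.25, 0, 0, 0, -1], [0, 0, -0.25, 0, 0, 0, -1], [0, 0, -0.25, 0, 0, 0, -1]]
  ]
}}

```text
t: 29.62
tool_pos: [0.5378, -0.1106, 0.297]
orientation: [-3.141, -0.0, 1.685]
force: [1.1, -0.2, 0.6]
width: 0.0851
grasp_force: 0.0
```

Request:
{"fn": "step_arm", "kwargs": {
  "motion": [
    [[0, 0, -0.1, 0, 0, 0, -1], [0.1, 0, -0.25, 0, 0, 0, -1], [0, 0, 0, 0, 0, 0, -1], [0, 0, 0, 0, 0, 0, -1]]
  ]
}}

```text
t: 29.95
tool_pos: [0.5375, -0.0947, 0.3499]
orientation: [3.138, 0.002, 1.686]
force: [-0.5, -0.9, -0.8]
width: 0.0856
grasp_force: 0.0
```

```bash
python3 - <<'E'
from h import *
st()
c=save("wrist","home.png"); w=cloud(c); z=w[...,2]; q=loc(w,0,0,.5405,-.112,.113)
for x in(-.064,.064):
    for y in(-.095,-.075,0,.075,.095):
        k=np.hypot(q[...,0]-x,q[...,1]-y)<.008; print(x,y,k.sum(),np.nanmedian(z[k]).round(4))
for n in("edge_1","edge_2","edge_3","edge_4","catch_1"): print(n,[(loc(np.array(d["position"])[None],0,0,.5405,-.112,.113).round(3).tolist(),np.round(d["position"][2],4),round(d["conf"],2)) for d in bot.spot_point("wrist",n)])
E
```

```text
{'t': 29.95, 'tool_pos': [0.5375, -0.0947, 0.3499], 'orientation': [3.1378, 0.0016, 1.6864], 'force': [-0.4976, -0.8947, -0.8119], 'width': 0.0856, 'grasp_force': 0.0, 'joints': [1.019, 0.154, -0.9904, 1.5362, 0.1298, 1.517, 0.1433]}
-0.064 -0.095 133 0.0869
-0.064 -0.075 141 0.0873
-0.064 0 179 0.0875
-0.064 0.075 190 0.0877
-0.064 0.095 200 0.0871
0.064 -0.095 131 0.0869
0.064 -0.075 139 0.0873
0.064 0 178 0.0874
0.064 0.075 187 0.0874
0.064 0.095 197 0.0871
edge_1 [([[-0.093, -0.075]], np.float64(0.0812), 0.75), ([[0.093, -0.074]], np.float64(0.0832), 0.74), ([[-0.09, 0.074]], np.float64(0.0871), 0.56)]
edge_2 [([[-0.093, -0.075]], np.float64(0.0812), 0.75), ([[0.093, -0.074]], np.float64(0.0832), 0.74), ([[-0.09, 0.074]], np.float64(0.0871), 0.56)]
edge_3 [([[-0.093, -0.075]], np.float64(0.0812), 0.75), ([[0.093, -0.074]], np.float64(0.0832), 0.74), ([[-0.09, 0.074]], np.float64(0.0871), 0.56)]
edge_4 [([[-0.093, -0.075]], np.float64(0.0812), 0.75), ([[0.093, -0.074]], np.float64(0.0832), 0.74), ([[-0.09, 0.074]], np.float64(0.0871), 0.56)]Traceback (most recent call last):
  File "<stdin>", line 7, in <module>
ValueError: it knows: breaker, cabinet, cover, device_box, door_hinge, door_push, edge, pliers, tape
```

View pics/home.png

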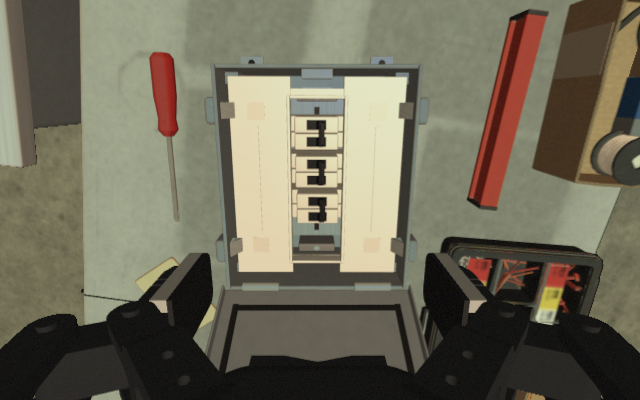

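The cover is home: the plate top reads a uniform 87 mm, and the catches are out over its edges at (228,110), (406,110), (236,248) and (405,246). Now I'll close the gripper and go over the door to its outer side.

Request:
{"fn": "step_arm", "kwargs": {
  "motion": [
    [[0, 0, -0.183, 0, 0, 0, 1], [0, 0, -0.183, 0, 0, 0, 1], [0, 0, -0.183, 0, 0, 0, 1], [0, 0, -0.183, 0, 0, 0, 1], [0, 0, 0, 0, 0, 0, 1]]
  ]
}}

```text
t: 30.62
tool_pos: [0.5378, -0.0963, 0.4615]
orientation: [3.136, 0.001, 1.684]
force: [0.9, 0.5, 0.3]
width: 0.0255
grasp_force: 0.0
```

Request:
{"fn": "step_arm", "kwargs": {
  "motion": [
    [[-0.227, 0, 0, 0, 0, 0, 1], [-0.227, 0, 0, 0, 0, 0, 1], [-0.227, 0, 0, 0, 0, 0, 1], [-0.227, 0, 0, 0, 0, 0, 1], [-0.227, 0, 0, 0, 0, 0, 1]]
  ]
}}

```text
t: 31.03
tool_pos: [0.5555, -0.2673, 0.4559]
orientation: [-3.14, -0.001, 1.684]
force: [0.1, 1.0, -0.2]
width: -0.0
grasp_force: 0.0
```

Request:
{"fn": "step_arm", "kwargs": {
  "motion": [
    [[-0.227, 0, 0, 0, 0, 0, 1], [-0.227, 0, 0, 0, 0, 0, 1], [-0.227, 0, 0, 0, 0, 0, 1], [0, 0, 0, 0, 0, 0, 1], [0, 0, 0, 0, 0, 0, 1]]
  ]
}}

```text
t: 31.45
tool_pos: [0.5668, -0.3699, 0.454]
orientation: [-3.139, -0.003, 1.68]
force: [0.4, 0.4, -0.3]
width: 0.0002
grasp_force: 0.0
```

```bash
cat >> h.py <<'E'
def cab():
    s=st(); p=np.array(s["tool_pos"]); print("tcp cab",loc(p[None],0,0,.5405,-.112,.113).round(4),p[2].round(4))
E
python3 - <<'E'
from h import *
cab()
print(np.round(bot.observe()["moment"],2))
c=save("scene","sc2.png")
E
```

```text
{'t': 31.45, 'tool_pos': [0.5668, -0.3699, 0.454], 'orientation': [-3.1386, -0.0033, 1.6801], 'force': [0.4098, 0.3863, -0.2589], 'width': 0.0002, 'grasp_force': 0.0, 'joints': [1.024, 0.494, -0.8533, 0.9529, 0.3767, 1.8338, 0.4445]}
tcp cab [[-0.003  -0.2592]] 0.454
[ 0.06 -0.03  0.  ]
```

View pics/sc2.png

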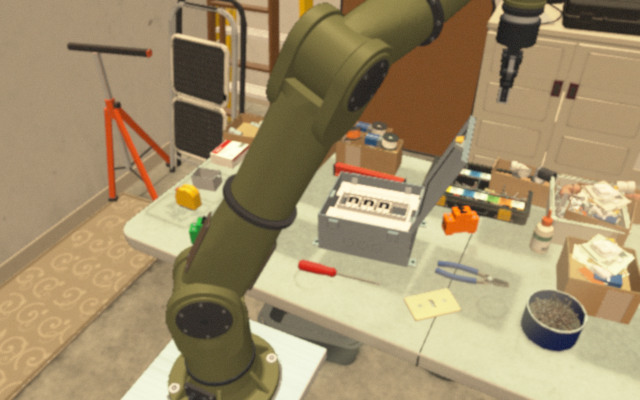

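The scene view shows the cabinet finished inside at (370,205), the tool right of the door, and only the orange and green look-alikes left. I'll descend and push the free edge.

Request:
{"fn": "step_arm", "kwargs": {
  "motion": [
    [[0, 0.01, 0.172, 0, 0, 0, 1], [0, 0.01, 0.172, 0, 0, 0, 1], [0, 0, 0.172, 0, 0, 0, 1], [0, 0, 0.172, 0, 0, 0, 1], [0, 0, 0.172, 0, 0, 0, 1]]
  ]
}}

```text
t: 31.92
tool_pos: [0.5704, -0.3643, 0.3274]
orientation: [-3.141, 0.0, 1.687]
force: [-0.2, 0.0, -0.8]
width: 0.0001
grasp_force: 0.0
```

Request:
{"fn": "step_arm", "kwargs": {
  "motion": [
    [[0, 0, 0, 0, 0, 0, 1], [0.1, 0, 0, 0, 0, 0, 1], [0.1, 0, 0, 0, 0, 0, 1], [0.1, 0, 0, 0, 0, 0, 1], [0.1, 0, 0, 0, 0, 0, 1]]
  ]
}}

```text
t: 32.33
tool_pos: [0.5641, -0.309, 0.332]
orientation: [3.138, 0.008, 1.682]
force: [0.4, -7.3, 5.3]
width: 0.0003
grasp_force: 3.3
```

Request:
{"fn": "step_arm", "kwargs": {
  "motion": [
    [[0.1, 0, 0, 0, 0, 0, 1], [0.1, 0, 0, 0, 0, 0, 1], [0.1, 0, 0, 0, 0, 0, 1], [0.1, 0, 0, 0, 0, 0, 1], [0, 0, 0, 0, 0, 0, 1]]
  ]
}}

```text
t: 32.75
tool_pos: [0.5596, -0.2452, 0.3387]
orientation: [3.13, 0.011, 1.687]
force: [-1.9, 0.5, 27.2]
width: -0.0001
grasp_force: 0.0
```

```bash
python3 - <<'E'
from h import *
cab()
for n in("wrist","top","scene"):
    bot.read_camera(n)
    for d in bot.spot_point(n,"door_push")[:1]:
        p=np.array(d["position"]); q=loc(p[None],0,0,.5405,-.112,.113)[0]; print(n,round(d["conf"],2),q.round(3),p[2].round(3),"angle",np.arctan2(p[2]-.114,q[1]+.118).round(3))
E
```

```text
{'t': 32.75, 'tool_pos': [0.5596, -0.2452, 0.3387], 'orientation': [3.1304, 0.0108, 1.6865], 'force': [-1.929, 0.4779, 27.2429], 'width': -0.0001, 'grasp_force': 0.0, 'joints': [1.0989, 0.3211, -0.933, 1.4098, 0.2635, 1.5236, 0.298]}
tcp cab [[ 0.004  -0.1345]] 0.3387
wrist 0.85 [-0.002 -0.117] 0.329 angle 1.568
top 0.71 [ 0.001 -0.124] 0.326 angle 1.597
scene 0.57 [-0.002 -0.126] 0.33 angle 1.608
```

Request:
{"fn": "step_arm", "kwargs": {
  "motion": [
    [[0, 0, -0.12, 0, 0, 0, 1], [0, 0, -0.12, 0, 0, 0, 1], [0.147, 0, 0.05, 0, 0, 0, 1], [0.147, 0, 0.05, 0, 0, 0, 1], [0.05, 0, 0, 0, 0, 0, 1]]
  ]
}}

```text
t: 33.47
tool_pos: [0.5512, -0.1922, 0.3509]
orientation: [3.14, 0.002, 1.689]
force: [0.9, -2.2, -1.7]
width: -0.0003
grasp_force: 1.5
```

```bash
cat >> h.py <<'E'
def door():
    cab()
    for n in("wrist","top","scene"):
        bot.read_camera(n)
        for d in bot.spot_point(n,"door_push")[:1]:
            p=np.array(d["position"]); q=loc(p[None],0,0,.5405,-.112,.113)[0]; print(n,round(d["conf"],2),q.round(3),p[2].round(4),"angle",np.arctan2(p[2]-.118,q[1]+.118).round(3))
E
python3 -c "
from h import *
door()"
```

```text
{'t': 33.4667, 'tool_pos': [0.5512, -0.1922, 0.3509], 'orientation': [3.1402, 0.002, 1.6887], 'force': [0.9261, -2.2218, -1.6829], 'width': -0.0003, 'grasp_force': 1.4797, 'joints': [1.0813, 0.2632, -0.9629, 1.4442, 0.2169, 1.5434, 0.2473]}
tcp cab [[ 0.0016 -0.0809]] 0.3509
wrist 0.62 [ 0.002 -0.066] 0.3205 angle 1.32
top 0.93 [-0.001 -0.071] 0.3217 angle 1.343
scene 0.61 [ 0.    -0.068] 0.3269 angle 1.338
```

Request:
{"fn": "step_arm", "kwargs": {
  "motion": [
    [[0.1, 0, 0.055, 0, 0, 0, 1], [0.1, 0, 0.055, 0, 0, 0, 1], [0.125, 0, 0.063, 0, 0, 0, 1], [0.125, 0, 0.063, 0, 0, 0, 1], [0, 0, 0, 0, 0, 0, 1]]
  ]
}}

```text
t: 34.18
tool_pos: [0.5425, -0.1255, 0.3129]
orientation: [-3.14, -0.002, 1.688]
force: [0.9, 1.3, -0.1]
width: -0.0002
grasp_force: 0.0
```

Request:
{"fn": "step_arm", "kwargs": {
  "motion": [
    [[0.108, 0, 0.087, 0, 0, 0, 1], [0.108, 0, 0.087, 0, 0, 0, 1], [0.09, 0, 0.107, 0, 0, 0, 1], [0.09, 0, 0.107, 0, 0, 0, 1], [0, 0, 0, 0, 0, 0, 1]]
  ]
}}

```text
t: 34.6
tool_pos: [0.5352, -0.0682, 0.2538]
orientation: [-3.138, -0.002, 1.687]
force: [-0.3, 0.5, 0.3]
width: 0.0002
grasp_force: 0.0
```

```bash
python3 -c "
from h import *
door()"
```

```text
{'t': 34.6, 'tool_pos': [0.5352, -0.0682, 0.2538], 'orientation': [-3.1378, -0.0024, 1.687], 'force': [-0.3043, 0.509, 0.2824], 'width': 0.0002, 'grasp_force': 0.0, 'joints': [0.998, 0.2016, -1.0246, 1.6992, 0.1745, 1.3441, 0.0583]}
tcp cab [[-0.0003  0.0441]] 0.2538
wrist 0.78 [-0.001  0.066] 0.2277 angle 0.538
top 0.92 [0.    0.062] 0.2288 angle 0.552
scene 0.83 [-0.005  0.068] 0.2292 angle 0.539
```

Request:
{"fn": "step_arm", "kwargs": {
  "motion": [
    [[0.067, 0, 0.11, 0, 0, 0, 1], [0.067, 0, 0.11, 0, 0, 0, 1], [0.06, 0, 0.133, 0, 0, 0, 1], [0.06, 0, 0.133, 0, 0, 0, 1], [0.05, 0, 0.1, 0, 0, 0, 1]]
  ]
}}

```text
t: 35.32
tool_pos: [0.5316, -0.0253, 0.1673]
orientation: [3.141, 0.001, 1.683]
force: [-0.2, -0.7, 1.3]
width: 0.0
grasp_force: 0.4
```

Request:
{"fn": "step_arm", "kwargs": {
  "motion": [
    [[0.04, 0, 0.04, 0, 0, 0, 1], [0, 0, 0.04, 0, 0, 0, 1], [0, 0, 0.04, 0, 0, 0, 1], [0, 0, 0, 0, 0, 0, 1]]
  ]
}}

```text
t: 35.65
tool_pos: [0.5308, -0.0184, 0.1504]
orientation: [-3.141, -0.0, 1.685]
force: [0.2, 0.3, 0.0]
width: 0.0002
grasp_force: 0.0
```

```bash
python3 -c "
from h import *
door()"
```

```text
{'t': 35.65, 'tool_pos': [0.5308, -0.0184, 0.1504], 'orientation': [-3.1412, -0.0002, 1.6845], 'force': [0.2328, 0.2774, 0.0479], 'width': 0.0002, 'grasp_force': 0.0, 'joints': [0.8801, 0.2908, -1.0139, 1.849, 0.2697, 1.15, -0.1133]}
tcp cab [[0.0009 0.0941]] 0.1504
wrist 0.77 [-0.     0.103] 0.114 angle -0.018
scene 0.55 [-0.     0.098] 0.1194 angle 0.006
```

Request:
{"fn": "step_arm", "kwargs": {
  "motion": [
    [[0, 0, 0.03, 0, 0, 0, 1], [0, 0, 0.03, 0, 0, 0, 1], [0, 0, 0.02, 0, 0, 0, 1], [0, 0, 0, 0, 0, 0, 1]]
  ]
}}

```text
t: 36.28
tool_pos: [0.5315, -0.0187, 0.143]
orientation: [-3.141, 0.004, 1.684]
force: [-13.9, -1.4, 40.1]
width: 0.0002
grasp_force: 20.1
```

Request:
{"fn": "step_arm", "kwargs": {
  "motion": [
    [[0, 0, 0.03, 0, 0, 0, 1], [0, 0, 0.02, 0, 0, 0, 1], [0, 0, 0, 0, 0, 0, 1]]
  ]
}}

```text
t: 36.53
tool_pos: [0.5319, -0.0186, 0.1425]
orientation: [-3.138, 0.009, 1.684]
force: [-36.8, -3.3, 92.1]
width: -0.0001
grasp_force: 46.3
```

```bash
python3 -c "
from h import *
door()"
```

```text
{'t': 36.5333, 'tool_pos': [0.5319, -0.0186, 0.1425], 'orientation': [-3.1379, 0.009, 1.6839], 'force': [-36.8404, -3.3148, 92.1266], 'width': -0.0001, 'grasp_force': 46.3372, 'joints': [0.8639, 0.3056, -1.007, 1.8531, 0.2933, 1.1422, -0.1342]}
tcp cab [[0.002  0.0938]] 0.1425
wrist 0.58 [-0.001  0.102] 0.1179 angle -0.0
top 0.44 [-0.046  0.537] 0.0 angle -0.178
scene 0.97 [-0.004  0.099] 0.1175 angle -0.002
```

Request:
{"fn": "step_arm", "kwargs": {
  "motion": [
    [[0, 0, -0.1, 0, 0, 0, 1], [0, 0, -0.15, 0, 0, 0, 1], [0, 0, -0.25, 0, 0, 0, 1], [0, 0, -0.25, 0, 0, 0, 1], [0, 0, -0.25, 0, 0, 0, 1]]
  ]
}}

```text
t: 37.25
tool_pos: [0.5302, -0.0184, 0.2815]
orientation: [-3.141, 0.0, 1.685]
force: [0.4, -1.2, -0.1]
width: 0.0004
grasp_force: 0.0
```

Request:
{"fn": "step_arm", "kwargs": {
  "motion": [
    [[0.1, 0, -0.2, 0, 0, 0, 1], [0.1, 0, 0, 0, 0, 0, 1], [0.1, 0, 0, 0, 0, 0, 1], [0, 0, 0, 0, 0, 0, 1], [0, 0, 0, 0, 0, 0, 1]]
  ]
}}

```text
t: 37.67
tool_pos: [0.5254, 0.0264, 0.31]
orientation: [-3.141, 0.001, 1.686]
force: [0.5, -0.4, 0.0]
width: 0.0002
grasp_force: 0.0
```

```bash
python3 - <<'E'
from h import *
door()
c=save("wrist","final.png"); w=cloud(c); z=w[...,2]; q=loc(w,0,0,.5405,-.112,.113)
for y in np.arange(-.1,.12,.03):
    k=(abs(q[...,0]-.03)<.03)&(abs(q[...,1]-y)<.008); print(round(y,2),k.sum(),np.nanmedian(z[k]).round(4))
E
```

```text
{'t': 37.6667, 'tool_pos': [0.5254, 0.0264, 0.31], 'orientation': [-3.1412, 0.0008, 1.686], 'force': [0.5202, -0.3511, 0.0447], 'width': 0.0002, 'grasp_force': 0.0, 'joints': [0.9201, 0.1281, -1.0951, 1.6443, 0.1156, 1.4397, -0.0716]}
tcp cab [[0.0006 0.1393]] 0.31
wrist 0.8 [-0.     0.106] 0.1172 angle -0.004
top 0.3 [ 0.002 -0.001] 0.0009 angle -0.786
scene 0.78 [0.001 0.099] 0.1225 angle 0.021
-0.1 0 nan
-0.07 0 nan
-0.04 95 0.1193
-0.01 0 nan
0.02 76 0.1195
0.05 371 0.1194
0.08 892 0.1194
0.11 2159 0.1176
  return np.nanmean(a, axis, out=out, keepdims=keepdims)
```

View pics/final.png

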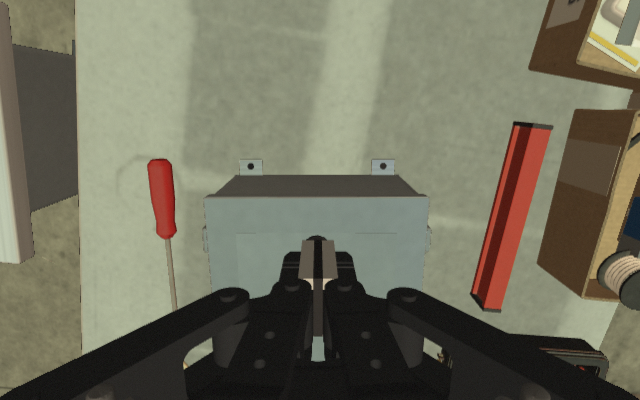

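The final view shows the door flat and shut at (318,225): 119.4 mm along its whole length, with the tool clear of it. Handing in.

```bash
python3 -c "
from rig import bot
print(bot.sign_off())"
```

```text
the job is handed in; nothing more can be done
None
```

I handed the job in: all three breakers on the table are seated on the rail, the cover is down under its catches, and the door is shut flat. The catches and the door latch were judged from camera images and heights, as their joint values can't be read.

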